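# Restock the lockable counter display case

## Task

Put every small stock item lying on the table (up to three) into the display case and lock it up again: draw the slide bolt, turn the latch knob a quarter turn, lift the lid open, set the items side by side on the case floor (not one on another), then close the lid fully, turn the knob back and push the bolt home. Leave the tape roll, the parcel and the bottle alone.

Things in the scene. Friction and masses are not known exactly. Their poses are not given: they have to be found in the camera images.
- case: Display case fixed on the table, 230 (x) x 340 (y) x 100 mm high; origin at the centre of its underside, -x its front (latch) side, +x its hinge side, z up. All offsets below are in this frame, in mm. A solid black front rail (x -115 to -56, top at z 100) carries the bolt and the knob. Behind it is the bay: inner space x -56 to 107, y -162 to 162, floor at z 12, walls of clear plastic up to z 90. The clear lid lies on the bay.
- bolt (a joint): Slide bolt on the front rail, sliding along case y, in m: 0 = home (its tip stands in front of a short lug of the cam plate and blocks the knob), 0.045 = fully drawn towards case -y; drawn by 0.036 or more it lets the knob turn; it goes home again only when the knob is back within about 0.15 of 0. Stays where it is left; needs about 3 N.
- bolt_grip (a point): Point inside the bolt's upright square steel post, 14 x 14 mm, standing on the flat bolt bar (15 mm wide, top at z 110) from z 110 to 154; this point is at z 138, at case x -102.5, y -85 when home (y -130 when drawn). Moves with the bolt. Nothing else stands within 50 mm along y on the rail.
- knob (a joint): Quarter-turn latch knob, vertical axis, rad: 0 = locked (its steel cam points to case +x and lies over the lid's edge), 1.57 = released (turned clockwise seen from above, cam points to case -y along the rail). The lid is free from about 1.25 on. While the bolt is home it has only about 0.2 of play: do not force it. Stays where left; about 0.1 N m.
- knob_grip (a point): On the knob's axis (case x -85, y 0) at z 138. The knob is a grey bar 46 mm long, 14 mm wide, from z 110 to 154; at joint value 0 its length lies along case x, and it turns with the joint. Beneath it the cam plate (z 104 to 110) reaches 46 mm from the axis, its side lug (12 mm wide, pointing to case -y when locked) 26 mm. The point's x axis lies along the bar towards the cam.
- lid (a joint): Lid, rad: 0 = closed, opens upward about its far (case +x) edge to a stop at 1.55 (upright). A stiff hinge: stays at any angle, needs about 3 to 5 N at the handle; must be pressed down right to 0 to let the cam pass back over its edge (4 mm clearance).
- lid_hinge (a point): Point on the lid's hinge line, at its middle: case x 109, y 0, z 91. The lid (165 mm deep, 8 mm thick, clear with an aluminium frame) turns about case y through this point.
- lid_handle (a point): Middle of the lid's round black handle bar: 12 mm diameter, 76 mm long, parallel to case y, its centre line 38 mm above the lid's top face on two posts. With the lid closed it is at case x -29, y 90, z 137, i.e. 138 mm in front of and 46 mm above the hinge line. Moves with the lid; the round bar can turn between the fingers, so the gripper may keep pointing down all the way.
- speaker_mid (a point): Stock item (may be absent): pocket speaker, black upright cylinder with a steel band, 54 mm diameter, 62 mm high. Point at its centre, z along its axis.
- carton_mid (a point): Stock item (may be absent): small cardboard carton 52 (x) x 44 (y) x 58 (z) mm. Point at its centre.
- adapter_mid (a point): Stock item (may be absent): white twin-socket adapter block 80 (x) x 46 (y) x 42 (z) mm. Point at its centre.
- timer_mid (a point): Stock item (may be absent): white round kitchen timer, 58 mm diameter, 46 mm high, with a thin black look-only finger ridge on top. Point at its centre, z along its axis.
- tape: Bystander: roll of clear tape lying flat, 100 mm diameter, 48 mm high; origin at the centre of its underside.
- parcel: Bystander: cardboard parcel 100 x 140 x 90 mm; origin at the centre of its underside.
- cleaner: Bystander: upright bottle, 60 mm diameter, 150 mm high; origin at the centre of its underside.

How it is judged (in metres and radians):
On the way, in this order (a step that is already met when the one before it is completed fails the run):
1. the bolt is drawn at least 30 mm (value of joint bolt above 0.03 m), for 0.2 s.
2. the knob is turned at least 1.25 rad (value of joint knob above 1.25 rad), for 0.2 s.
3. the lid is open at least 1.0 rad (value of joint lid above 1 rad), for 0.2 s.
4. every item is in the bay, on its floor (x of speaker_mid in the frame of case between -0.056 and 0.107 m and y of speaker_mid in the frame of case between -0.162 and 0.162 m and z of speaker_mid in the frame of case between 0.02 and 0.058 m and x of carton_mid in the frame of case between -0.056 and 0.107 m and y of carton_mid in the frame of case between -0.162 and 0.162 m and z of carton_mid in the frame of case between 0.02 and 0.058 m and x of adapter_mid in the frame of case between -0.056 and 0.107 m and y of adapter_mid in the frame of case between -0.162 and 0.162 m and z of adapter_mid in the frame of case between 0.02 and 0.058 m and x of timer_mid in the frame of case between -0.056 and 0.107 m and y of timer_mid in the frame of case between -0.162 and 0.162 m and z of timer_mid in the frame of case between 0.02 and 0.058 m), for 0.3 s.
5. the lid is closed to within 0.025 rad (value of joint lid below 0.025 rad), for 0.2 s.
6. the knob is turned back to within 0.2 rad (value of joint knob below 0.2 rad), for 0.2 s.
7. the bolt is home to within 8 mm (value of joint bolt below 0.008 m), for 0.2 s.
At the end, for the whole second after the job is handed in: Every present item lies within the bay's walls with its centre 20 to 58 mm above the case's underside (on the floor, not on another item), at rest; lid within 0.025 rad of closed, knob within 0.2 rad of locked, bolt within 8 mm of home (all of step 4 and linear speed of each of speaker, carton, adapter, timer below 0.02 m/s and value of joint lid below 0.025 rad and value of joint knob below 0.2 rad and value of joint bolt below 0.008 m); the robot touches nothing.
It fails at once if the tape is moved more than 30 mm (distance of tape from where it was at the start of the episode above 0.03 m).
It fails at once if the parcel is moved more than 30 mm (distance of parcel from where it was at the start of the episode above 0.03 m).
It fails at once if the cleaner is moved more than 30 mm (distance of cleaner from where it was at the start of the episode above 0.03 m).
Of speaker, carton, adapter, timer only 2 to 3 are there at a start; the rules pass over those that are not, and their reading is None.
At some moment in a run one of speaker, carton, adapter, timer may be knocked a few centimetres aside while the robot is not near it.
Once in a run the grip may slacken for a moment while it holds something.
It also fails if it takes over 210 s, if anything falls off the work surface, if the arm or the gripper's body presses on something with over 40 N, if the wrist force passes 120 N, or if a joint passes its speed limit or range.

## Robot

A 6-joint arm with a two-finger parallel gripper is mounted at the origin on the work surface. World frame = base frame: x ahead of the robot, y to its left, z up, the work surface at z = 0. Lengths are in m, angles in degrees, forces in N, time in s.
With the tool pointing down it reaches from about 0.375 to 0.9 m from the base axis. Payload 3.1 kg.
Tool frame: the origin (TCP) lies between the finger pads; the fingertips stand 11 mm ahead of it and the grasp point (between the pads) lies 8 mm behind it; x points along the fingers, y is the direction in which the jaws open and shut, and the axes are right-handed (so a half turn about x gives the same grasp; the last joint's range is limited). The gripper opens to 87 mm and grips with 3 to 60 N. Pads are 19 mm wide; open, the fingers measure 117 mm over their backs; the gripper's body (75 mm by 190 mm) begins 51 mm behind the grasp point.
Start: joints at [56.007, 30.224, 82.088, -0, 67.689, -10.227], TCP at [0.252, 0.572, 0.234] pointing down, gripper open.
Joint ranges: [-176.69, 176.69], [-43.24, 126.21], [12.49, 139.97], [-82, 262], [0, 151.66], [-163.58, 163.58]. Speed limits (degrees/s): [159.86, 159.86, 180, 180, 180, 180].

## Interface

Orientations are given as a 3x3 rotation matrix whose columns are the frame's x, y, z axes.
In Python, from rig import bot gives the robot as it stands.
- The arm moves only by the shell command python3 -m inch 'ROWS' [OPENING]. ROWS is a JSON object of lists of equal length, an entry for each row: "dp": the shift along the tool's x, y, z in mm, a list of three; "yaw": the turn about the tool's x in degrees. In form: {"dp": [[tx, ty, tz], ...], "yaw": [yaw, ...]}. A call has 1 to 20 rows; each row shifts and turns the commanded pose from where the row before left it, along the tool's axes as they then stand; what a row does not reach is not made up. A row lasts 1/12 s, in which the tool goes at most 41.7 mm and 7.16 degrees, less where a joint would pass 70% of its speed; a pose out of reach is approached as far as the arm can. A call is refused whole if a number of a shift passes 41.7 or a number of a turn 7.16, either way. A call with a gripper value outside its range is refused whole. OPENING is the finger opening in mm, from 0 to 87, set as the call begins (- or left out, the last holds). The fingers move at their own pace and stop on an object; the grip force is fixed at half the most. Time passes only in rows, so rows that do not move let the fingers close. It gives the time, the measured TCP pose, the force and the opening at its end, in the units of the state.
- bot.read_state(): the state, without advancing time (a new reading comes with each control period).
- bot.capture(name): name is "scene" or "top"; returns a dict with "color" (400x640x3 uint8, red, green, blue), "intrinsics" (3x3 intrinsics, pixels), "pose" (4x4, takes a point from camera to world coordinates). Camera axes: x right, y down, z forward; pixel columns grow to the right and rows downward; lengths in m; the calibration is good to about 2 mm. A picture is of the moment at which its call begins. There is no depth.
- bot.hand_in(): hands the job in, once; it reports no verdict.
The state is a dict: "time_s": time; "joint_positions": joint angles; "qvel": joint speeds; "tau": joint torques, N m; "position": TCP position; "tcp_rot": TCP orientation; "force": force on the tool from outside, world axes, zero at the start; "moment": the same for the moment, N m; "opening": opening from 0.0 (shut) to 1.0 (fully open).
Only numpy, scipy, OpenCV 4.12 (cv2) and the standard library are available. Lean on these libraries where they do the work, as an engineer would, in place of code of your own. Each camera call takes 0.05 s, during which the arm holds its last target.

## Working session

There is one attempt and no reset: what is moved stays moved. The work goes in short steps, Python scripts to look and compute and a shell command to move; the robot and the scene stay as the last step left them, time stands still between calls to the robot, and variables do not carry over. Pictures are saved under pics/ and viewed, and the job is handed in when it is done.

```bash
ls; mkdir -p pics
python3 - <<'E'
from rig import bot
import cv2,numpy as np
print(bot.read_state())
for n in ("scene","top"):
    c=bot.capture(n); cv2.imwrite(f"pics/{n}0.png",c["color"][:,:,::-1]); print(n,c["intrinsics"],c["pose"])
E
```

```text
pics
{'time_s': 0.0, 'joint_positions': array([ 5.60051231e+01,  3.02773920e+01,  8.21579442e+01,  6.04646261e-04,
        6.76880869e+01, -1.02270413e+01]), 'qvel': array([-0.01770734,  0.04970691,  0.02810187,  0.05146448,  0.04840899,
       -0.00882095]), 'tau': array([ 3.50635037e-04, -4.40040171e+01, -1.76590848e+01,  6.35362579e-02,
        5.80410892e-02, -1.39028734e-04]), 'position': array([0.25145511, 0.57140127, 0.23257983]), 'tcp_rot': array([[-1.21251369e-03,  4.03033989e-01,  9.15184207e-01],
       [-1.78051089e-03,  9.15182559e-01, -4.03035622e-01],
       [-9.99997680e-01, -2.11818166e-03, -3.92064978e-04]]), 'force': array([ 0.6651719 , -0.44008705, -0.79531132]), 'moment': array([-0.01340097,  0.02643346, -0.03628138]), 'opening': 1.0004418016934624}
scene [[456.97189755   0.         319.095356  ]
 [  0.         456.97189755 199.22434009]
 [  0.           0.           1.        ]] [[ 0.85967165  0.30447691 -0.4101932   1.03389711]
 [ 0.51035632 -0.47670753  0.71574182 -0.7740556 ]
 [ 0.02238467 -0.82464765 -0.56520367  0.76599194]
 [ 0.          0.          0.          1.        ]]
top [[441.24013779   0.         323.82677944]
 [  0.         441.24013779 200.94373511]
 [  0.           0.           1.        ]] [[-0.00530467 -0.98893856  0.14823086  0.35835664]
 [-0.9999167   0.0069899   0.0108503   0.0674432 ]
 [-0.0117664  -0.14816096 -0.98889326  1.43053444]
 [ 0.          0.          0.          1.        ]]
```

View pics/scene0.png

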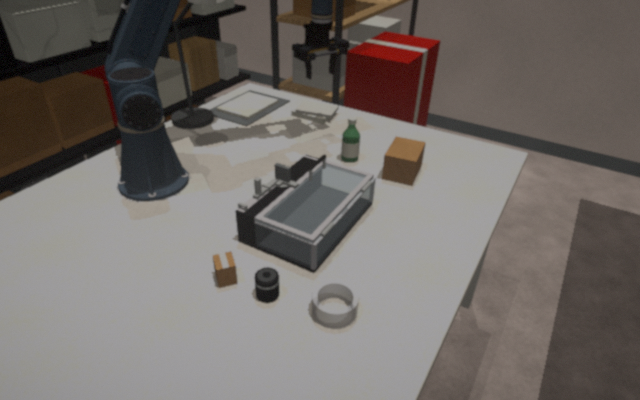

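View pics/top0.png

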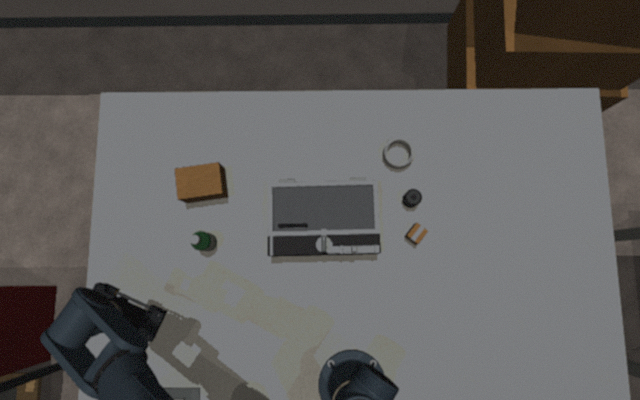

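Run:
```python
import cv2
a=cv2.imread("pics/top0.png"); b=cv2.imread("pics/scene0.png")
cv2.imwrite("pics/t1.png",cv2.resize(a[165:275,250:450],None,fx=4,fy=4,interpolation=cv2.INTER_CUBIC))
cv2.imwrite("pics/s1.png",cv2.resize(b[130:330,200:400],None,fx=3,fy=3,interpolation=cv2.INTER_CUBIC))
# contrast-stretched white table
c=a[85:400,80:630]; cl=cv2.createCLAHE(4,(6,6)); cv2.imwrite("pics/t2.png",cl.apply(cv2.cvtColor(c,6)))
```

```text
(no output)
```

View pics/t1.png

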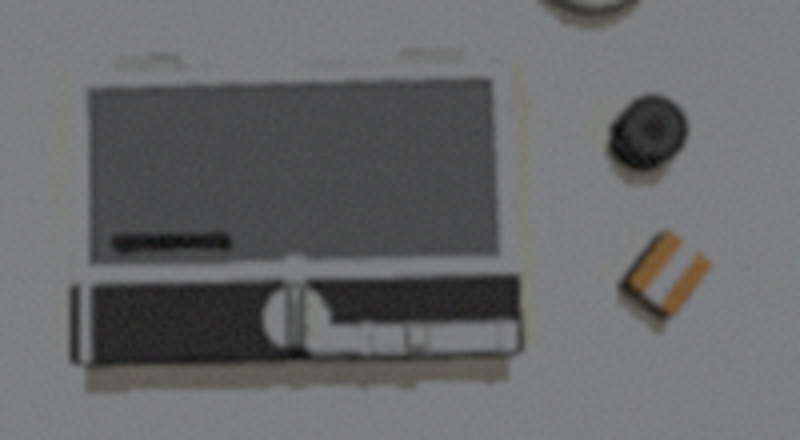

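View pics/s1.png

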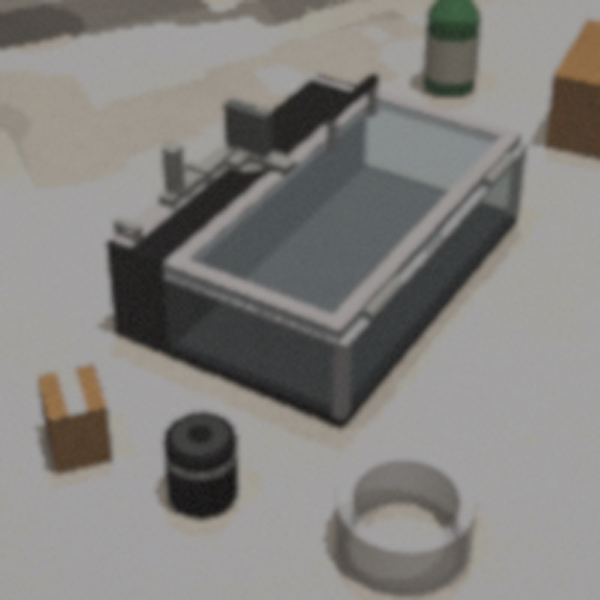

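View pics/t2.png

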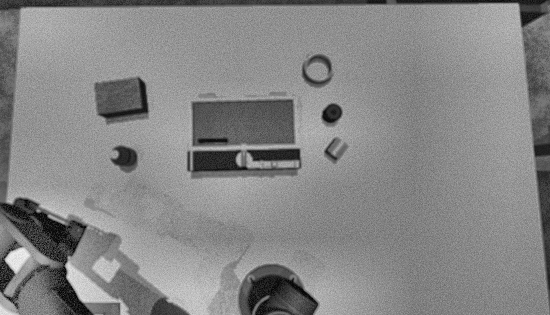

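```bash
cat > h.py <<'E'
import numpy as np, cv2
from rig import bot
from scipy.optimize import least_squares
CAM={"top":(np.array([[441.24013779,0,323.82677944],[0,441.24013779,200.94373511],[0,0,1]]),np.array([[-0.00530467,-0.98893856,0.14823086,0.35835664],[-0.9999167,0.0069899,0.0108503,0.0674432],[-0.0117664,-0.14816096,-0.98889326,1.43053444],[0,0,0,1]])),
"scene":(np.array([[456.97189755,0,319.095356],[0,456.97189755,199.22434009],[0,0,1]]),np.array([[0.85967165,0.30447691,-0.4101932,1.03389711],[0.51035632,-0.47670753,0.71574182,-0.7740556],[0.02238467,-0.82464765,-0.56520367,0.76599194],[0,0,0,1]]))}
def proj(n,p):
    K,T=CAM[n]; q=K@(T[:3,:3].T@(np.asarray(p,float)-T[:3,3])); return q[:2]/q[2]
def ray(n,u,v,z):
    K,T=CAM[n]; d=T[:3,:3]@np.linalg.solve(K,[u,v,1]); t=T[:3,3]; return t+d*(z-t[2])/d[2]
def snap(name,n,box=None,f=1):
    c=bot.capture(n); CAM_=c["color"][:,:,::-1]
    if box: x0,y0,x1,y1=box; CAM_=CAM_[y0:y1,x0:x1]
    if f!=1: CAM_=cv2.resize(CAM_,None,fx=f,fy=f,interpolation=cv2.INTER_CUBIC)
    cv2.imwrite(f"pics/{name}.png",CAM_)
def c2w(P,pl):
    x,y,a=P; l=np.asarray(pl,float)/1000; c,s=np.cos(a),np.sin(a)
    return np.array([x+c*l[0]-s*l[1],y+s*l[0]+c*l[1],l[2]])
E
python3 - <<'E'
from h import *
T=lambda u,v:(250+u/4,165+v/4)
S=lambda u,v:(200+u/3,130+v/3)
obs=[("top",T(521,352),(-115,-170,100)),("top",T(519,275),(-56,-170,100)),("top",T(73,362),(-115,170,100)),("top",T(72,285),(-56,170,100)),
("top",T(113,243),(-29,128,137)),("top",T(230,241),(-29,52,137)),("top",T(296,320),(-85,0,150)),("top",T(418,338),(-102.5,-85,152)),
("scene",S(112,240),(-115,-170,100)),("scene",S(342,425),(115,-170,0)),("scene",S(118,330),(-115,-170,0)),("scene",S(173,150),(-102.5,-85,154)),("scene",S(162,350),(-56,-170,0))]
f=lambda P:np.concatenate([proj(n,c2w(P,l))-np.array(o) for n,o,l in obs])
r=least_squares(f,[.5,0,0],loss='soft_l1'); print(r.x,np.degrees(r.x[2])); print(np.round(f(r.x).reshape(-1,2),1))
for n,l in [("knob",(-85,0,138)),("bolt",(-102.5,-85,138)),("handle",(-29,90,137)),("hinge",(109,0,91))]: print(n,c2w(r.x,l))
print("speaker",ray("top",*T(655,128),.062),"carton",ray("top",*T(672,272),.058))
print("speaker s",ray("scene",*S(202,432),.062),"carton s",ray("scene",*S(73,390),.058))
E
```

```text
[0.51023164 0.08534501 0.01857463] 1.064248175306975
[[ 0.3  0.2]
 [-0.1 -0.2]
 [-1.2  0.5]
 [-1.1  0.1]
 [ 1.2  0.2]
 [-2.3  0. ]
 [-0.7 -1.3]
 [-1.6 -0.5]
 [-3.4  0.6]
 [-0.3  2.1]
 [-2.2  1.8]
 [-0.4 -2. ]
 [ 1.6  2.9]]
knob [0.4252463  0.08376626 0.138     ]
bolt [ 0.40932807 -0.00154412  0.138     ]
handle [0.47956502 0.17479085 0.137     ]
hinge [0.61921284 0.08736953 0.091     ]
speaker [ 0.57399615 -0.1993494   0.062     ] carton [ 0.46141901 -0.20928088  0.058     ]
speaker s [ 0.57529437 -0.19304402  0.062     ] carton s [ 0.46296937 -0.20464844  0.058     ]
```

```bash
cat >> h.py <<'E'
EDG=[[(-115,-170,100),(-56,-170,100),(-56,170,100),(-115,170,100),(-115,-170,100)],[(-115,-170,0),(115,-170,0),(115,170,0)],[(-115,-170,0),(-115,170,0)],[(-115,-170,0),(-115,-170,100)],[(-29,52,137),(-29,128,137)],[(-62,0,154),(-108,0,154)],[(-102.5,-85,110),(-102.5,-85,154)],[(-85,0,110),(-85,0,154)]]
def overlay(name,n,P,box,f,img=None):
    x0,y0,x1,y1=box
    im=bot.capture(n)["color"][:,:,::-1] if img is None else img
    im=cv2.resize(im[y0:y1,x0:x1],None,fx=f,fy=f,interpolation=cv2.INTER_CUBIC)
    for L in EDG:
        q=np.array([(proj(n,c2w(P,p))+.5-[x0,y0])*f-.5 for p in L]); cv2.polylines(im,[np.int32(q.round())],False,(0,0,255),1)
    cv2.imwrite(f"pics/{name}.png",im)
E
python3 - <<'E'
from h import *
P=[.51023,.08535,.01857]
overlay("o1","top",P,(255,170,445,285),4,cv2.imread("pics/top0.png"))
overlay("o2","scene",P,(200,130,390,280),4,cv2.imread("pics/scene0.png"))
E
```

```text
(no output)
```

View pics/o1.png

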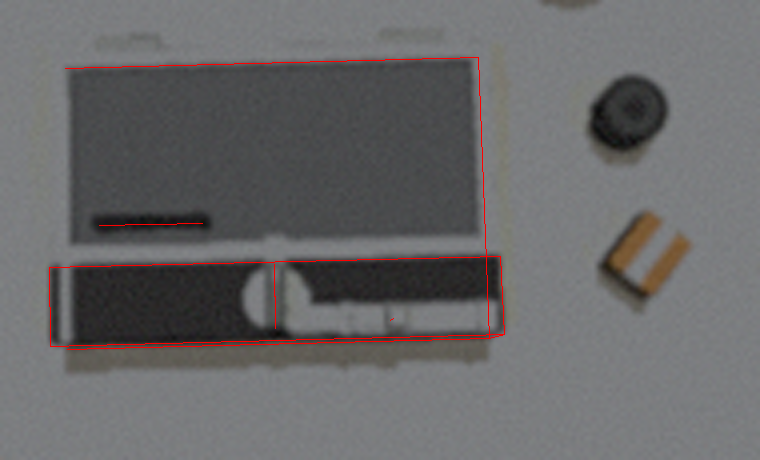

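View pics/o2.png

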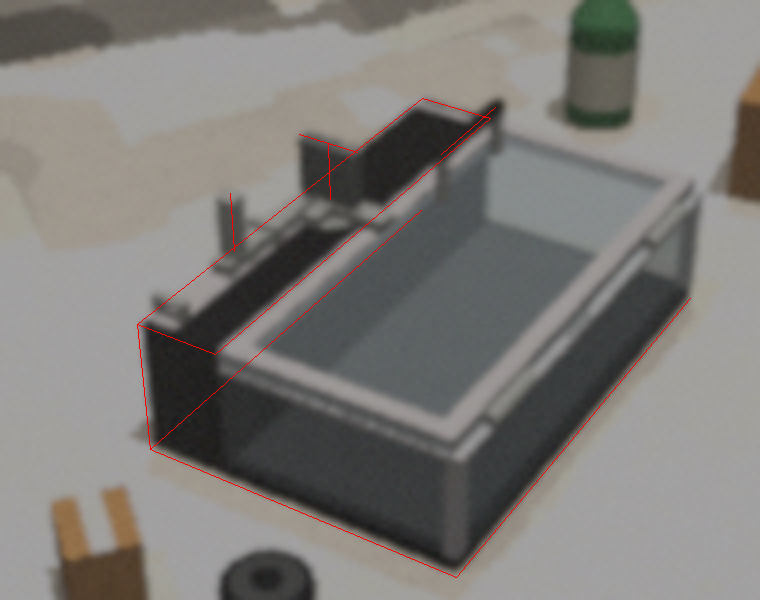

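```bash
cat >> h.py <<'E'
def to(target,ang=None):
    s=bot.read_state(); R=s["tcp_rot"]; d=(np.array(target)-s["position"])*1000
    a=np.degrees(np.arctan2(R[1,1],R[0,1]))
    if ang is None: ang=a
    yaw=-(ang-a); th=np.radians(ang)
    Rn=np.array([[0,np.cos(th),np.sin(th)],[0,np.sin(th),-np.cos(th)],[-1,0,0]])
    print("t",round(s["time_s"],2),"pos",np.round(s["position"]*1000,1),"ang",round(a,2),"F",np.round(s["force"],1),"op",round(s["opening"]*87,1),"j6",round(s["joint_positions"][5],1))
    print(" yaw",round(yaw,2)," dp(after yaw)",np.round(Rn.T@d,1))
E
python3 -m inch '{"dp":[[0,0,0],[0,0,0],[0,0,0],[0,0,0]],"yaw":[-6.2,-6.2,-6.2,-6.3]}' 87
python3 -m inch '{"dp":[[0,-15,4],[0,-30,8],[0,-32,9],[0,-32,9],[0,-32,9],[0,-32,9],[0,-32,9],[0,-32,9],[0,-32,9],[0,-32,9],[0,-32,9],[0,-32,9],[0,-32,9],[0,-32,9],[0,-32,9],[0,-32,9],[0,-32,9],[0,-32,9],[0,-30,8],[0,0,0]],"yaw":[0,0,0,0,0,0,0,0,0,0,0,0,0,0,0,0,0,0,0,0]}'
python3 - <<'E'
from h import *
to((.409,-.002,.13),91)
snap("t3","top",(250,90,450,290),4); snap("s3","scene")
E
```

```text
time_s: 0.43
position: [0.2516, 0.5716, 0.2329]
tcp_rot: [[-0.001, -0.025, 1.0], [-0.001, 1.0, 0.025], [-1.0, -0.001, -0.001]]
force: [0.1, 0.5, 0.1]
opening: 0.998
time_s: 2.1
position: [0.4304, -0.0166, 0.2338]
tcp_rot: [[0.004, -0.015, 1.0], [-0.003, 1.0, 0.015], [-1.0, -0.003, 0.004]]
force: [-0.0, 0.1, 0.2]
opening: 0.999
t 2.1 pos [430.4 -16.6 233.8] ang 90.85 F [-0.   0.1  0.2] op 86.9 j6 -107.9
 yaw -0.15  dp(after yaw) [103.8  15.  -21.2]
```

View pics/s3.png

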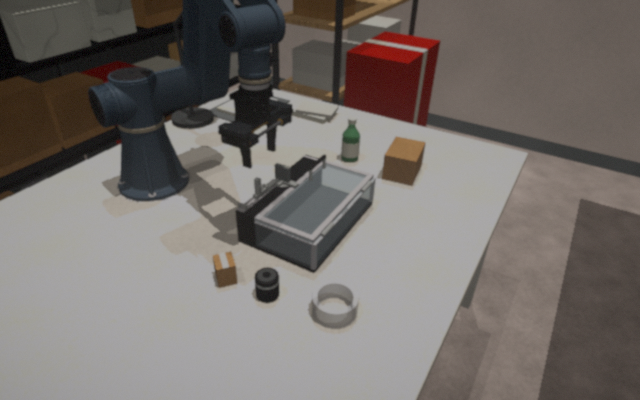

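```bash
python3 -m inch '{"dp":[[0,0,0]],"yaw":[0]}'
python3 - <<'E'
from h import *
to((.409,-.002,.13),91)
s=bot.read_state(); print(s["joint_positions"].round(1),s["position"], proj("scene",s["position"]),proj("top",s["position"]))
P=[.51023,.08535,.01857]
overlay("o3","scene",P,(200,110,400,260),4)
overlay("o4","top",P,(250,150,450,300),4)
E
```

```text
time_s: 2.28
position: [0.4265, -0.011, 0.2332]
tcp_rot: [[-0.002, -0.02, 1.0], [0.001, 1.0, 0.02], [-1.0, 0.001, -0.002]]
force: [0.4, -0.4, -0.5]
opening: 1.003
t 2.28 pos [426.5 -11.  233.2] ang 91.12 F [ 0.4 -0.4 -0.5] op 87.3 j6 -107.7
 yaw 0.12  dp(after yaw) [103.2   9.3 -17.3]
[ -16.6   15.   109.1    0.    55.9 -107.7] [ 0.42649093 -0.01100435  0.23319348] [258.80085534 153.66122222] [357.90749891 241.42226212]
```

View pics/o3.png

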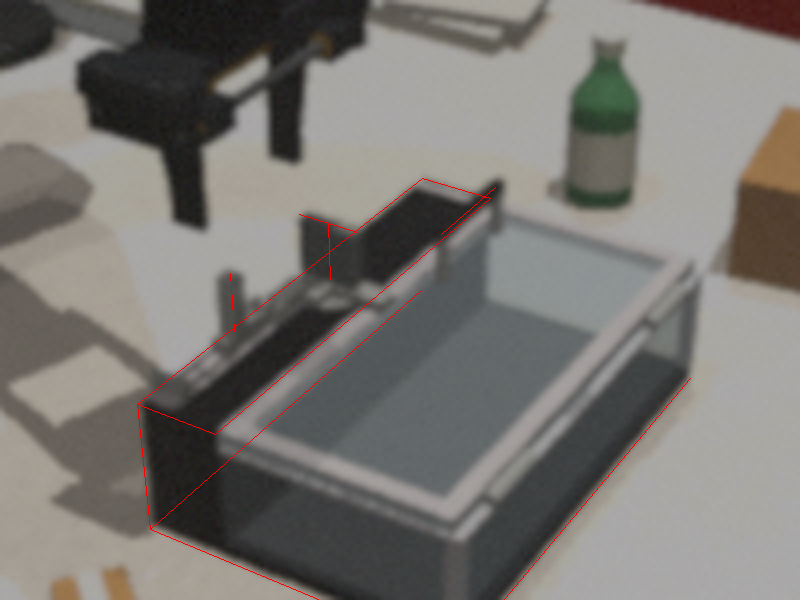

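View pics/o4.png

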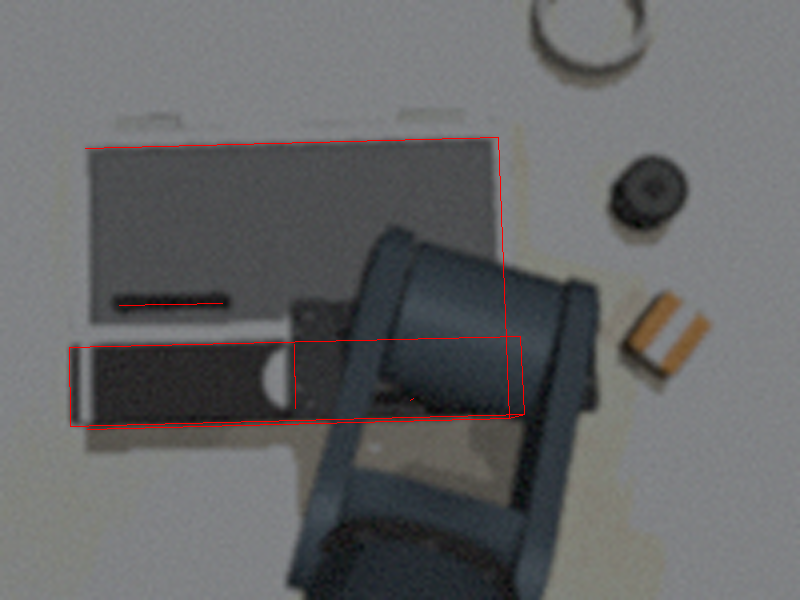

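```bash
python3 -m inch '{"dp":[[0,9,-17],[10,0,0],[20,0,0],[20,0,0],[20,0,0],[20,0,0],[13,0,0],[0,0,0],[0,0,0]],"yaw":[0,0,0,0,0,0,0,0,0]}' 60
python3 - <<'E'
from h import *
to((.409,-.002,.13),91)
P=[.51023,.08535,.01857]
overlay("o5","scene",P,(220,130,320,230),6)
E
```

```text
time_s: 3.13
position: [0.4096, -0.0019, 0.1303]
tcp_rot: [[-0.002, -0.022, 1.0], [0.001, 1.0, 0.022], [-1.0, 0.001, -0.002]]
force: [-0.2, -0.6, 1.1]
opening: 0.689
t 3.13 pos [409.6  -1.9 130.3] ang 91.24 F [-0.2 -0.6  1.1] op 59.9 j6 -107.2
 yaw 0.24  dp(after yaw) [ 0.3 -0.1 -0.6]
```

View pics/o5.png

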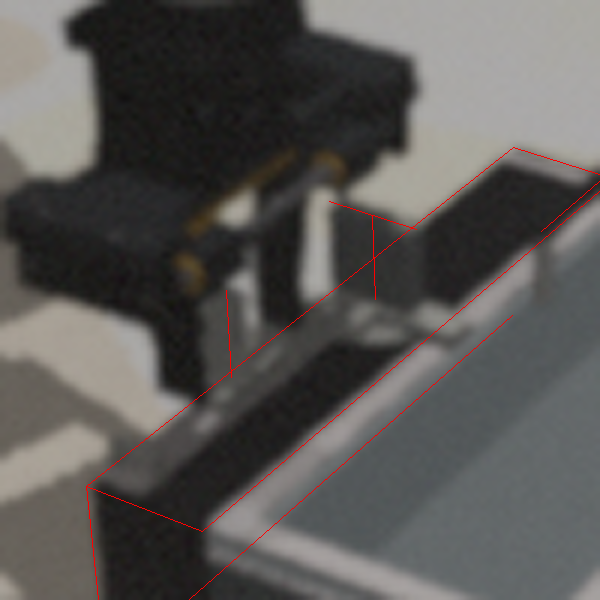

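```bash
python3 -m inch '{"dp":[[0,0,0],[0,0,0],[0,0,0],[0,0,0],[0,0,0],[0,0,0]],"yaw":[0,0,0,0,0,0]}' 0
python3 - <<'E'
from h import *
to((.409,-.002,.13),91)
E
```

```text
time_s: 3.68
position: [0.4104, -0.0031, 0.1308]
tcp_rot: [[0.001, -0.02, 1.0], [-0.0, 1.0, 0.02], [-1.0, -0.0, 0.001]]
force: [0.6, 0.7, -0.2]
opening: 0.322
t 3.68 pos [410.4  -3.1 130.8] ang 91.13 F [ 0.6  0.7 -0.2] op 28.0 j6 -107.2
 yaw 0.13  dp(after yaw) [ 0.8  1.1 -1.3]
```

```bash
python3 -m inch '{"dp":[[0,0,0],[0,0,0],[0,0,0],[0,0,0],[0,0,0],[0,0,0]],"yaw":[0,0,0,0,0,0]}' 0
python3 - <<'E'
from h import *
to((.409,-.002,.13),91)
E
```

```text
time_s: 4.18
position: [0.4103, -0.0032, 0.1306]
tcp_rot: [[0.0, -0.02, 1.0], [-0.0, 1.0, 0.02], [-1.0, -0.0, 0.0]]
force: [-1.8, -1.7, 1.6]
opening: 0.157
t 4.18 pos [410.3  -3.2 130.6] ang 91.15 F [-1.8 -1.7  1.6] op 13.7 j6 -107.2
 yaw 0.15  dp(after yaw) [ 0.6  1.2 -1.3]
```

```bash
python3 -m inch '{"dp":[[0,-3,0],[0,-5,0],[0,-5,0],[0,-5,0],[0,-5,0],[0,-5,0],[0,-5,0],[0,-5,0],[0,-4,0],[0,-2,0],[0,0,0],[0,0,0],[0,0,0]],"yaw":[0,0,0,0,0,0,0,0,0,0,0,0,0]}'
python3 - <<'E'
from h import *
to((.409,-.002,.13),91)
E
```

```text
time_s: 5.27
position: [0.4111, -0.0466, 0.1306]
tcp_rot: [[0.0, -0.019, 1.0], [0.001, 1.0, 0.019], [-1.0, 0.001, 0.0]]
force: [0.7, 5.4, 3.7]
opening: 0.155
t 5.27 pos [411.1 -46.6 130.6] ang 91.09 F [0.7 5.4 3.7] op 13.5 j6 -113.2
 yaw 0.09  dp(after yaw) [ 0.6 44.6 -1.3]
```

```bash
python3 -m inch '{"dp":[[0,0,0],[0,0,0],[0,0,0],[0,0,0],[0,0,0],[-20,0,0],[-30,0,0],[-30,0,0],[0,20,1],[0,30,4],[0,35,4],[0,35,4],[0,10,2],[0,0,0],[0,0,0]],"yaw":[0,0,0,0,0,0,0,0,0,0,0,0,0,0,0]}' 45
python3 - <<'E'
from h import *
to((.4252,.083,.13),91)
P=[.51023,.08535,.01857]
overlay("o6","scene",P,(220,110,340,230),5)
E
```

```text
time_s: 6.52
position: [0.4234, 0.0832, 0.2104]
tcp_rot: [[-0.0, -0.022, 1.0], [-0.001, 1.0, 0.022], [-1.0, -0.001, -0.0]]
force: [-0.3, 0.2, 1.1]
opening: 0.514
t 6.52 pos [423.4  83.2 210.4] ang 91.26 F [-0.3  0.2  1.1] op 44.7 j6 -95.0
 yaw 0.26  dp(after yaw) [80.4 -0.3  1.8]
```

View pics/o6.png

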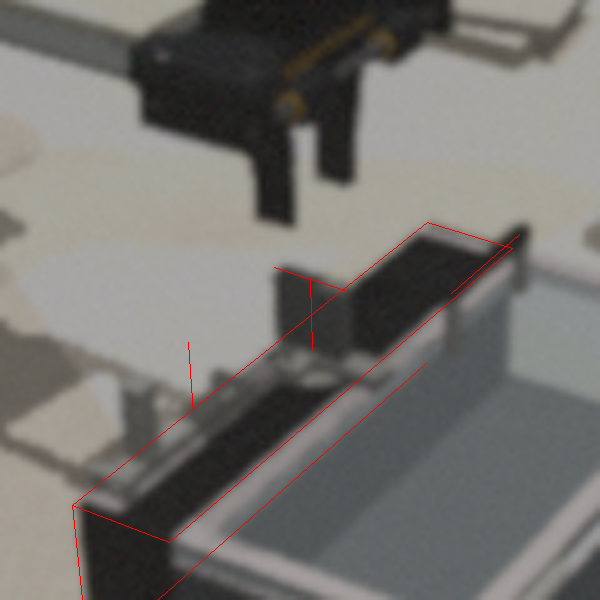

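```bash
python3 -m inch '{"dp":[[10,0,3],[20,0,0],[20,0,0],[20,0,0],[10,0,0],[0,0,0],[0,0,0],[0,0,0],[0,0,0],[0,0,0],[0,0,0],[0,0,0],[0,0,0],[0,0,0],[0,0,0],[0,0,0]],"yaw":[0,0,0,0,0,0,0,0,0,0,0,0,0,0,0,0]}' 44
python3 -m inch '{"dp":[[0,0,0],[0,0,0],[0,0,0],[0,0,0],[0,0,0],[0,0,0],[0,0,0],[0,0,0],[0,0,0],[0,0,0],[0,0,0],[0,0,0]],"yaw":[0,0,0,0,0,0,0,0,0,0,0,0]}' 0
python3 - <<'E'
from h import *
to((.4252,.083,.13),91)
P=[.51023,.08535,.01857]
overlay("o7","scene",P,(220,110,340,230),5)
E
```

```text
time_s: 7.9
position: [0.4265, 0.0834, 0.1306]
tcp_rot: [[0.0, -0.02, 1.0], [-0.0, 1.0, 0.02], [-1.0, -0.0, 0.0]]
force: [-0.6, -0.0, 0.4]
opening: 0.504
time_s: 8.9
position: [0.4265, 0.0837, 0.1305]
tcp_rot: [[-0.0, -0.019, 1.0], [0.001, 1.0, 0.019], [-1.0, 0.001, 0.0]]
force: [0.5, 5.0, -0.4]
opening: 0.156
t 8.9 pos [426.5  83.7 130.5] ang 91.1 F [ 0.5  5.  -0.4] op 13.6 j6 -94.9
 yaw 0.1  dp(after yaw) [ 0.5 -0.7 -1.3]
```

View pics/o7.png

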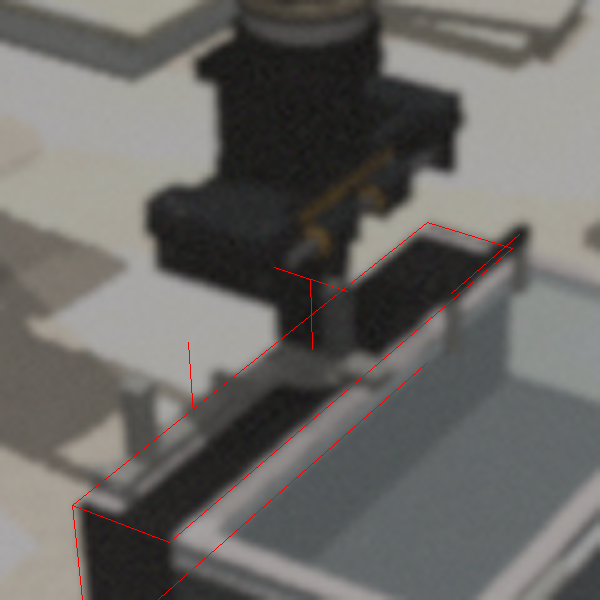

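```bash
python3 -m inch '{"dp":[[0,0,0],[0,0,0],[0,0,0],[0,0,0],[0,0,0],[0,0,0],[0,0,0],[0,0,0],[0,0,0],[0,0,0],[0,0,0]],"yaw":[2,4,5,5,5,5,5,5,5,4,0]}'
python3 - <<'E'
from h import *
to((.4265,.0837,.1305),1)
E
```

```text
time_s: 9.87
position: [0.4262, 0.0831, 0.1305]
tcp_rot: [[-0.001, 0.694, 0.72], [-0.0, 0.72, -0.694], [-1.0, -0.001, -0.0]]
force: [0.1, -0.0, -0.2]
opening: 0.16
t 9.87 pos [426.2  83.1 130.5] ang 46.03 F [ 0.1 -0.  -0.2] op 13.9 j6 -49.8
 yaw 45.03  dp(after yaw) [ 0.   0.3 -0.6]
```

```bash
python3 -m inch '{"dp":[[0,0,0],[0,0,0],[0,0,0],[0,0,0],[0,0,0],[0,0,0],[0,0,0],[0,0,0],[0,0,0],[0,0,0],[0,0,0],[0,0,0]],"yaw":[4,5,5,5,5,5,5,5,4,2,0,0]}'
python3 - <<'E'
from h import *
to((.4265,.0837,.1305),1)
print(bot.read_state()["moment"])
P=[.51023,.08535,.01857]
overlay("o8","scene",P,(220,110,340,230),5)
E
```

```text
time_s: 10.87
position: [0.4256, 0.0827, 0.1305]
tcp_rot: [[-0.002, 1.0, 0.023], [-0.001, 0.023, -1.0], [-1.0, -0.002, 0.001]]
force: [-2.8, -2.1, 2.7]
opening: 0.16
t 10.87 pos [425.6  82.7 130.5] ang 1.32 F [-2.8 -2.1  2.7] op 13.9 j6 -5.0
 yaw 0.32  dp(after yaw) [ 0.   0.9 -1. ]
[-0.48760799  0.45403047 -0.02733553]
```

View pics/o8.png

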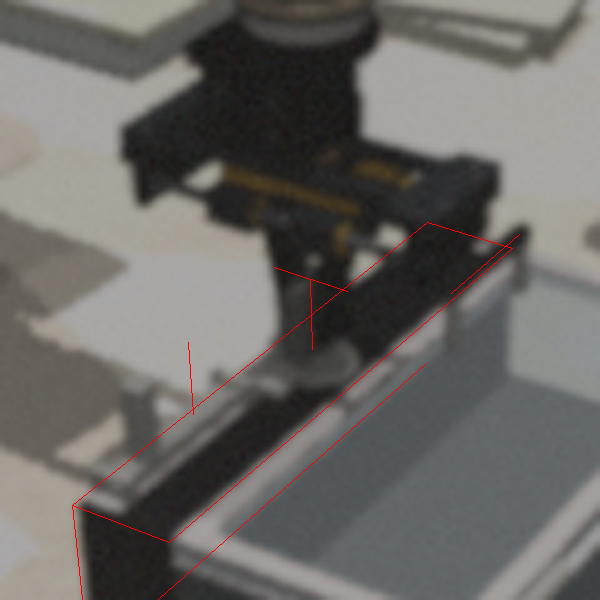

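```bash
python3 -m inch '{"dp":[[0,0,0],[0,0,0],[0,0,0],[0,0,0],[0,0,0],[0,0,0],[-20,0,0],[-30,0,0],[-20,0,0],[0,10,-20],[0,20,-30],[0,15,-30],[0,10,-12],[0,0,0],[0,0,0]],"yaw":[0,0,0,0,0,0,0,0,0,0,0,0,0,0,0]}' 50
python3 - <<'E'
from h import *
to((.480,.1748,.129),1.06)
P=[.51023,.08535,.01857]
overlay("o9","scene",P,(220,110,380,230),5)
overlay("o10","top",P,(250,150,410,270),5)
E
```

```text
time_s: 12.17
position: [0.4795, 0.1768, 0.2003]
tcp_rot: [[-0.001, 1.0, 0.022], [-0.0, 0.022, -1.0], [-1.0, -0.001, 0.0]]
force: [-0.0, -0.4, -0.0]
opening: 0.576
t 12.17 pos [479.5 176.8 200.3] ang 1.25 F [-0.  -0.4 -0. ] op 50.1 j6 6.5
 yaw 0.19  dp(after yaw) [71.3  0.5  2.1]
```

View pics/o9.png

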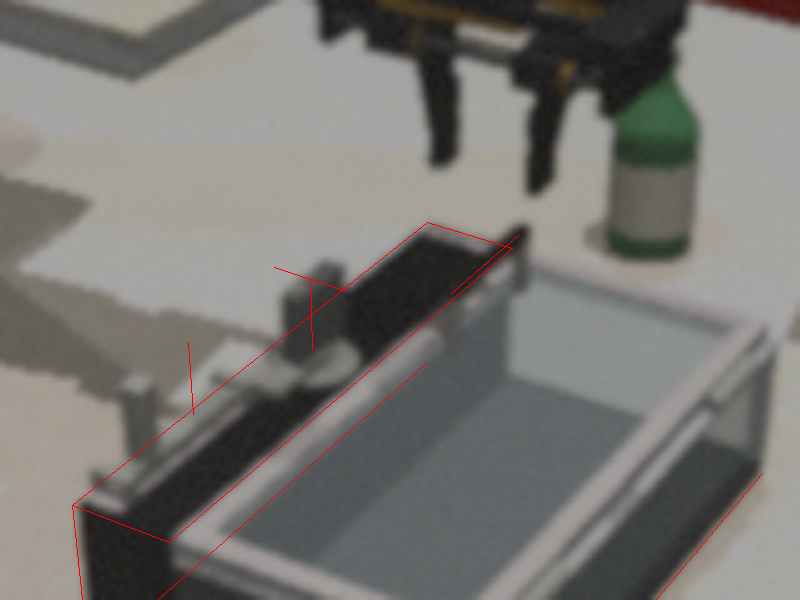

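View pics/o10.png

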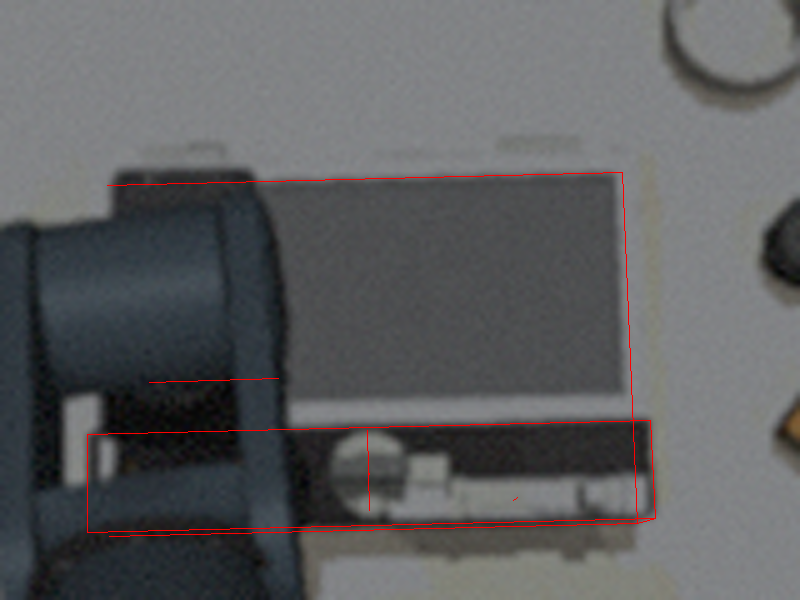

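```bash
python3 -m inch '{"dp":[[10,1,2],[20,0,0],[20,0,0],[15,0,0],[6,0,0],[0,0,0],[0,0,0],[0,0,0]],"yaw":[0,0,0,0,0,0,0,0]}' 50
python3 -m inch '{"dp":[[0,0,0],[0,0,0],[0,0,0],[0,0,0],[0,0,0],[0,0,0],[0,0,0],[0,0,0],[0,0,0],[0,0,0],[0,0,0],[0,0,0]],"yaw":[0,0,0,0,0,0,0,0,0,0,0,0]}' 0
python3 - <<'E'
from h import *
to((.480,.1748,.129),1.06)
P=[.51023,.08535,.01857]
overlay("o11","scene",P,(220,110,380,230),5)
E
```

```text
time_s: 12.93
position: [0.4813, 0.1742, 0.1302]
tcp_rot: [[0.001, 1.0, 0.019], [0.0, 0.019, -1.0], [-1.0, 0.001, -0.0]]
force: [0.5, -0.0, 0.2]
opening: 0.571
time_s: 13.93
position: [0.4798, 0.1745, 0.1295]
tcp_rot: [[-0.002, 1.0, 0.02], [-0.0, 0.02, -1.0], [-1.0, -0.002, 0.0]]
force: [-3.7, -0.8, 3.5]
opening: 0.124
t 13.93 pos [479.8 174.5 129.5] ang 1.13 F [-3.7 -0.8  3.5] op 10.8 j6 6.3
 yaw 0.07  dp(after yaw) [ 0.5  0.2 -0.3]
```

View pics/o11.png

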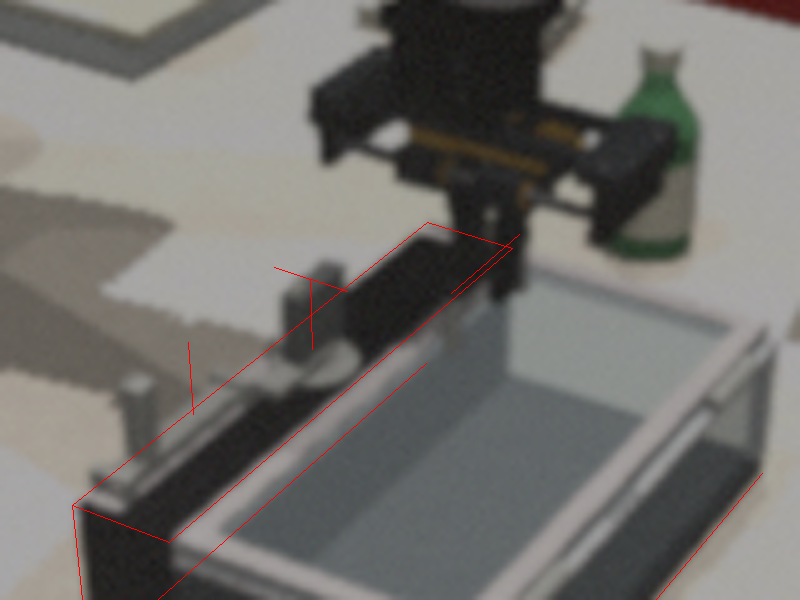

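Run:
```python
import numpy as np
th=np.arange(0,1.551,.05); x=-138*np.cos(th)+46*np.sin(th); z=138*np.sin(th)+46*np.cos(th)
for t,a,b in zip(th[1:],-np.diff(z),np.diff(x)): print("%.2f [%.1f,%.1f,0]"%(t,a,b),end="; ")
```

```text
0.05 [-6.8,2.5,0]; 0.10 [-6.7,2.8,0]; 0.15 [-6.6,3.1,0]; 0.20 [-6.4,3.5,0]; 0.25 [-6.2,3.8,0]; 0.30 [-6.0,4.1,0]; 0.35 [-5.8,4.4,0]; 0.40 [-5.6,4.7,0]; 0.45 [-5.3,4.9,0]; 0.50 [-5.1,5.2,0]; 0.55 [-4.8,5.4,0]; 0.60 [-4.5,5.7,0]; 0.65 [-4.2,5.9,0]; 0.70 [-3.9,6.1,0]; 0.75 [-3.6,6.3,0]; 0.80 [-3.3,6.5,0]; 0.85 [-3.0,6.6,0]; 0.90 [-2.7,6.8,0]; 0.95 [-2.3,6.9,0]; 1.00 [-2.0,7.0,0]; 1.05 [-1.6,7.1,0]; 1.10 [-1.3,7.2,0]; 1.15 [-0.9,7.2,0]; 1.20 [-0.5,7.3,0]; 1.25 [-0.2,7.3,0]; 1.30 [0.2,7.3,0]; 1.35 [0.6,7.3,0]; 1.40 [0.9,7.2,0]; 1.45 [1.3,7.2,0]; 1.50 [1.6,7.1,0]; 1.55 [2.0,7.0,0];
```

```bash
python3 -m inch '{"dp":[[-6.8,2.5,0],[-6.7,2.8,0],[-6.6,3.1,0],[-6.4,3.5,0],[-6.2,3.8,0],[-6.0,4.1,0],[-5.8,4.4,0],[-5.6,4.7,0],[-5.3,4.9,0],[-5.1,5.2,0],[0,0,0]],"yaw":[0,0,0,0,0,0,0,0,0,0,0]}'
python3 - <<'E'
from h import *
to((.480,.1748,.129),1.06)
P=[.51023,.08535,.01857]
overlay("o12","scene",P,(220,80,380,230),5)
E
```

```text
time_s: 14.9
position: [0.5176, 0.1752, 0.1915]
tcp_rot: [[-0.006, 1.0, 0.02], [-0.0, 0.02, -1.0], [-1.0, -0.006, 0.0]]
force: [-8.5, -0.0, 8.5]
opening: 0.126
t 14.9 pos [517.6 175.2 191.5] ang 1.13 F [-8.5 -0.   8.5] op 11.0 j6 5.8
 yaw 0.07  dp(after yaw) [ 62.5 -37.6  -0.3]
```

View pics/o12.png

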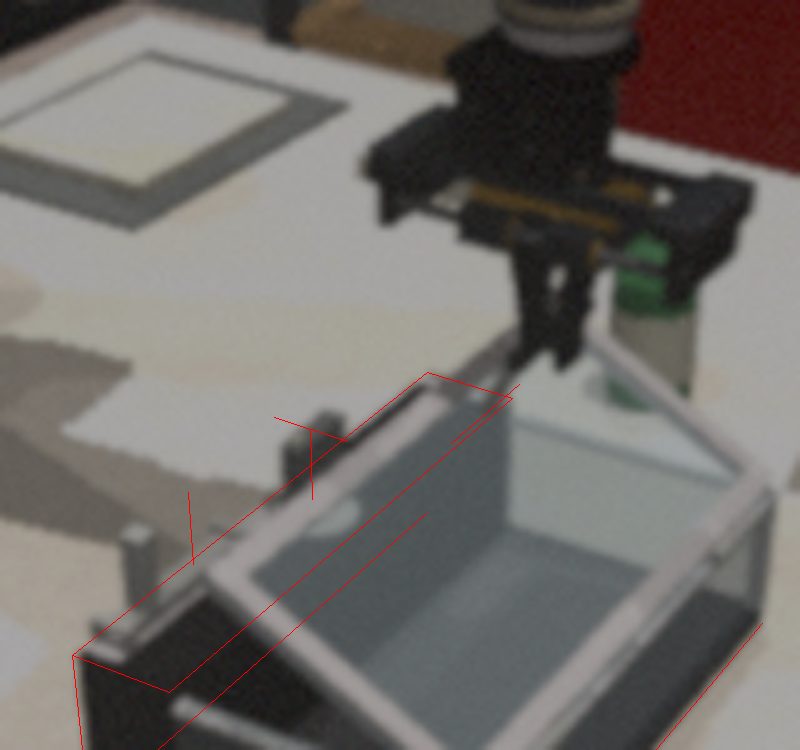

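```bash
python3 -m inch '{"dp":[[-4.8,5.4,0],[-4.5,5.7,0],[-4.2,5.9,0],[-3.9,6.1,0],[-3.6,6.3,0],[-3.3,6.5,0],[-3.0,6.6,0],[-2.7,6.8,0],[-2.3,6.9,0],[-2.0,7.0,0],[0,0,0]],"yaw":[0,0,0,0,0,0,0,0,0,0,0]}'
python3 -m inch '{"dp":[[-1.6,7.1,0],[-1.3,7.2,0],[-0.9,7.2,0],[-0.5,7.3,0],[-0.2,7.3,0],[0.2,7.3,0],[0.6,7.3,0],[0.9,7.2,0],[1.3,7.2,0],[1.6,7.1,0],[0,0,0],[0,0,0]],"yaw":[0,0,0,0,0,0,0,0,0,0,0,0]}'
python3 - <<'E'
from h import *
to((.480,.1748,.129),1.06)
P=[.51023,.08535,.01857]
overlay("o13","scene",P,(200,30,400,230),4)
E
```

```text
time_s: 15.87
position: [0.5845, 0.1763, 0.2275]
tcp_rot: [[0.003, 1.0, 0.02], [-0.0, 0.02, -1.0], [-1.0, 0.003, 0.0]]
force: [-5.1, 0.5, 6.1]
opening: 0.126
time_s: 16.87
position: [0.6582, 0.1775, 0.2251]
tcp_rot: [[0.007, 1.0, 0.019], [-0.0, 0.019, -1.0], [-1.0, 0.007, 0.0]]
force: [2.6, -0.8, 3.5]
opening: 0.126
t 16.87 pos [658.2 177.5 225.1] ang 1.11 F [ 2.6 -0.8  3.5] op 10.9 j6 4.6
 yaw 0.05  dp(after yaw) [  96.1 -178.2   -0.6]
```

View pics/o13.png

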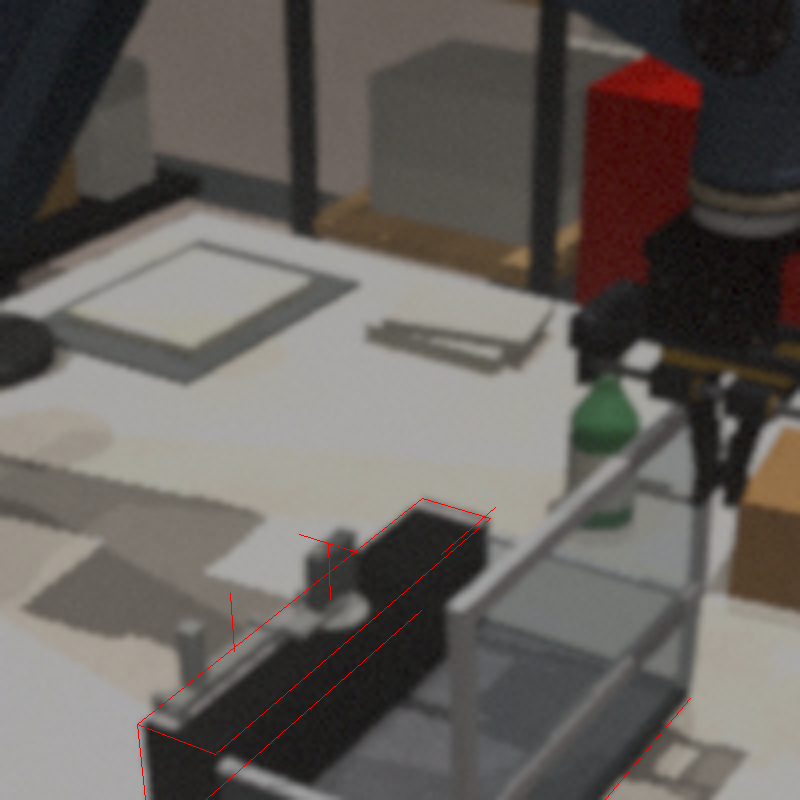

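```bash
python3 -m inch '{"dp":[[0,0,0],[0,0,0],[0,0,0],[0,0,0],[0,0,0],[-10,0,0],[-20,0,0],[-30,0,0],[-35,0,0],[-25,0,0],[0,0,0],[0,0,0]],"yaw":[0,0,0,0,0,0,0,0,0,0,0,0]}' 26
python3 - <<'E'
from h import *
to((.56,-.19,.25),91)
snap("s14","scene"); snap("t14","top")
E
```

```text
time_s: 17.92
position: [0.6559, 0.1782, 0.3474]
tcp_rot: [[0.006, 1.0, 0.02], [0.001, 0.02, -1.0], [-1.0, 0.006, -0.001]]
force: [0.6, -0.4, -0.9]
opening: 0.297
t 17.92 pos [655.9 178.2 347.4] ang 1.15 F [ 0.6 -0.4 -0.9] op 25.8 j6 4.6
 yaw -89.85  dp(after yaw) [  97.4 -366.4 -102.4]
```

View pics/s14.png

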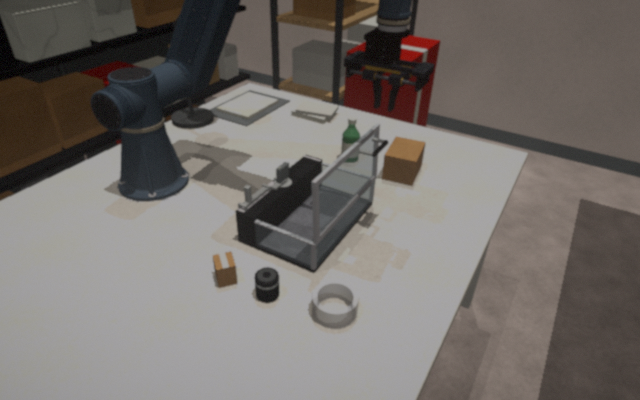

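View pics/t14.png

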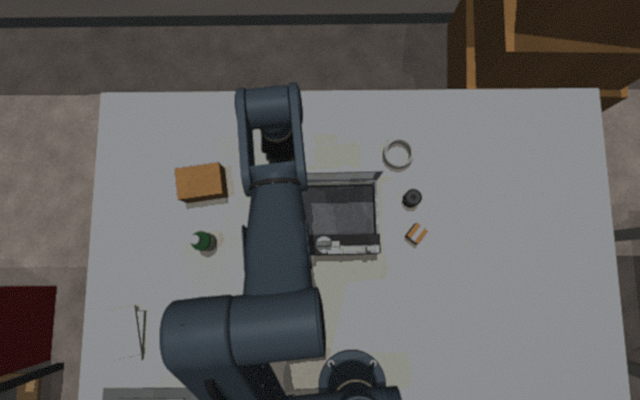

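Run:
```python
import cv2
a=cv2.imread("pics/t14.png")
cv2.imwrite("pics/t15.png",cv2.resize(a[180:255,390:450],None,fx=10,fy=8,interpolation=cv2.INTER_CUBIC)[:600])
b=cv2.imread("pics/s14.png")
cv2.imwrite("pics/s15.png",cv2.resize(b[240:310,200:290],None,fx=8,fy=8,interpolation=cv2.INTER_CUBIC))
```

```text
(no output)
```

View pics/t15.png

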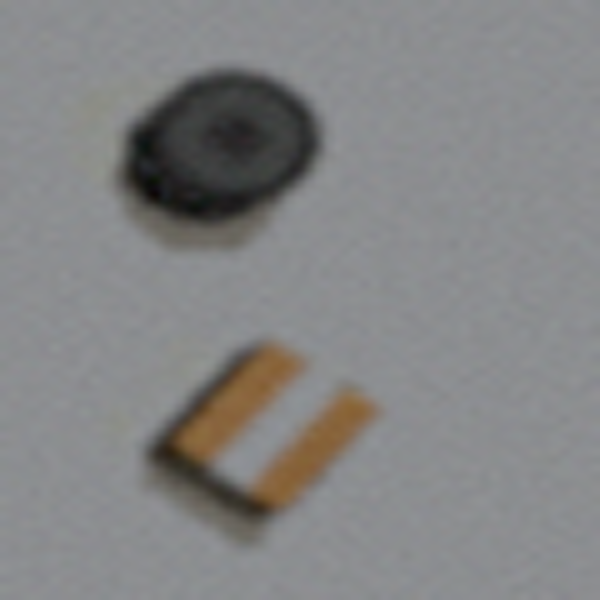

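View pics/s15.png

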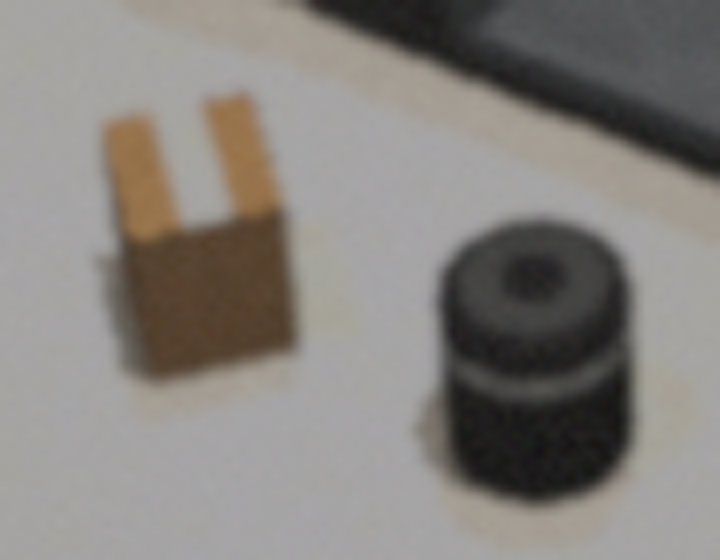

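Run:
```python
from h import *
t=[ray("top",390+u/10,180+v/8,.058) for u,v in [(265,342),(380,410),(285,505),(175,450)]]
s=[ray("scene",200+u/8,240+v/8,.058) for u,v in [(250,93),(104,120),(130,240),(283,208)]]
for q in (t,s):
    q=np.array(q)[:,:2]*1000; print(q.round(1),"c",q.mean(0).round(1))
    for i in range(4):
        d=q[(i+1)%4]-q[i]; print(np.hypot(*d).round(1),np.degrees(np.arctan2(d[1],d[0])).round(1))
print(ray("top",390+23.8,180+135/8,.062),ray("scene",200+535/8,240+280/8,.062))
```

```text
[[ 493.4 -205.8]
 [ 466.7 -240.5]
 [ 430.1 -209.7]
 [ 451.5 -176.4]] c [ 460.4 -208.1]
43.8 -127.6
47.8 139.9
39.6 57.2
51.1 -35.1
[[ 457.6 -173.8]
 [ 429.8 -205.3]
 [ 469.4 -239.4]
 [ 496.9 -206.9]] c [ 463.4 -206.4]
42.0 -131.5
52.3 -40.7
42.6 49.8
51.4 139.9
[ 0.57439148 -0.19951973  0.062     ] [ 0.5762879  -0.19610473  0.062     ]
```

```bash
python3 -m inch '{"dp":[[0,0,0],[0,0,0],[0,0,0],[0,0,0],[0,0,0],[0,0,0],[0,0,0],[0,0,0],[0,0,0]],"yaw":[-6.2,-6.2,-6.2,-6.2,-6.2,-6.2,-6.2,-6.4,0]}' 80
python3 - <<'E'
from h import *
to((.462,-.207,.15),51)
E
```

```text
time_s: 18.77
position: [0.6541, 0.1778, 0.3419]
tcp_rot: [[-0.005, 0.629, 0.778], [-0.0, 0.778, -0.629], [-1.0, -0.003, -0.003]]
force: [-0.3, -0.6, -0.8]
opening: 0.877
t 18.77 pos [654.1 177.8 341.9] ang 51.04 F [-0.3 -0.6 -0.8] op 76.3 j6 -45.3
 yaw 0.04  dp(after yaw) [ 191.9 -419.9   92.8]
```

```bash
python3 -m inch '{"dp":[[0,-15,3.5],[0,-30,6.6],[0,-30,6.6],[0,-30,6.6],[0,-30,6.6],[0,-30,6.6],[0,-30,6.6],[0,-30,6.6],[0,-30,6.6],[0,-30,6.6],[0,-30,6.6],[10,-30,6.6],[30,-30,6.6],[35,-30,6.6],[35,-15,3.5],[35,0,0],[30,0,0],[15,0,0],[0,0,0],[0,0,0]],"yaw":[0,0,0,0,0,0,0,0,0,0,0,0,0,0,0,0,0,0,0,0]}' 80
python3 - <<'E'
from h import *
to((.462,-.207,.04),51)
snap("s16","scene",(180,160,330,310),5); snap("t16","top",(350,150,470,270),5)
E
```

```text
time_s: 20.43
position: [0.4635, -0.2024, 0.1576]
tcp_rot: [[-0.003, 0.632, 0.775], [0.002, 0.775, -0.632], [-1.0, -0.0, -0.004]]
force: [0.6, -0.4, 0.4]
opening: 0.919
t 20.43 pos [ 463.5 -202.4  157.6] ang 50.82 F [ 0.6 -0.4  0.4] op 79.9 j6 -87.1
 yaw -0.18  dp(after yaw) [117.6  -4.5   1.7]
```

View pics/s16.png

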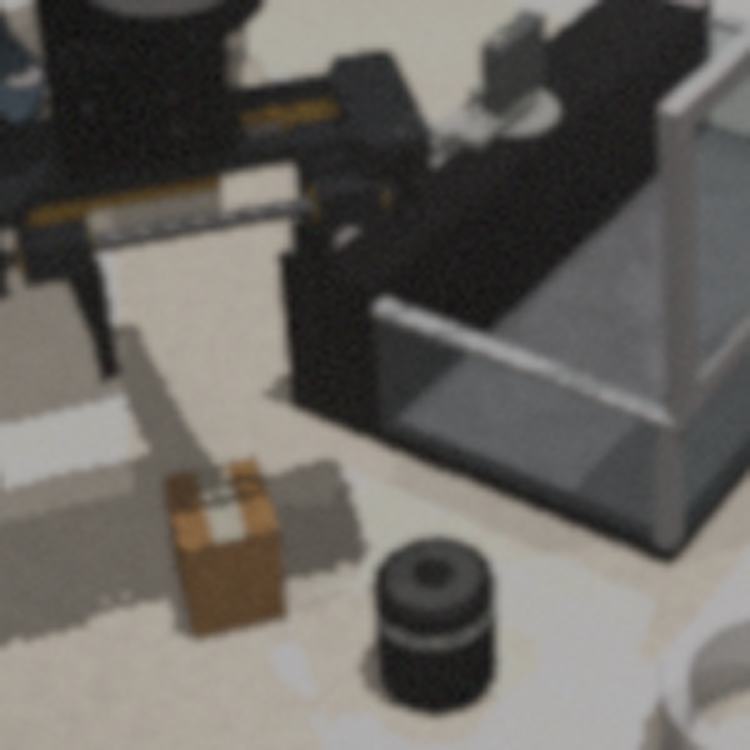

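View pics/t16.png

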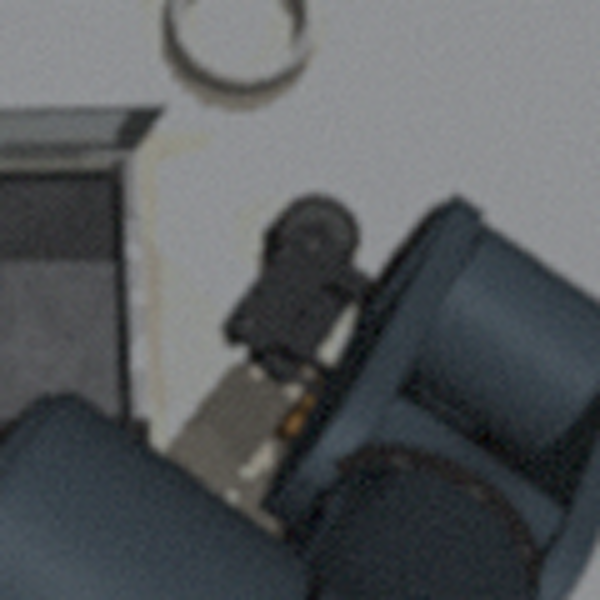

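```bash
python3 -m inch '{"dp":[[10,-4.5,2],[30,0,0],[30,0,0],[25,0,0],[15,0,0],[7,0,0],[0,0,0],[0,0,0],[0,0,0]],"yaw":[0,0,0,0,0,0,0,0,0]}' 80
python3 - <<'E'
from h import *
to((.462,-.207,.04),51)
snap("s17","scene",(180,180,310,310),6)
E
python3 -m inch '{"dp":[[0,0,0],[0,0,0],[0,0,0],[0,0,0],[0,0,0],[0,0,0],[0,0,0],[0,0,0],[0,0,0],[0,0,0],[0,0,0],[0,0,0]],"yaw":[0,0,0,0,0,0,0,0,0,0,0,0]}' 0
python3 - <<'E'
from h import *
to((.462,-.207,.04),51)
E
```

```text
time_s: 21.28
position: [0.464, -0.2084, 0.043]
tcp_rot: [[0.002, 0.63, 0.776], [-0.002, 0.776, -0.63], [-1.0, 0.0, 0.003]]
force: [0.5, 0.3, -0.0]
opening: 0.922
t 21.28 pos [ 464.  -208.4   43. ] ang 50.93 F [ 0.5  0.3 -0. ] op 80.2 j6 -87.7
 yaw -0.07  dp(after yaw) [ 3.  -0.1 -2.4]
time_s: 22.33
position: [0.463, -0.2077, 0.0418]
tcp_rot: [[-0.0, 0.63, 0.776], [-0.0, 0.776, -0.63], [-1.0, -0.0, -0.0]]
force: [0.5, 0.4, 1.3]
opening: 0.501
t 22.33 pos [ 463.  -207.7   41.8] ang 50.94 F [0.5 0.4 1.3] op 43.6 j6 -87.7
 yaw -0.06  dp(after yaw) [ 1.8 -0.1 -1.3]
```

View pics/s17.png

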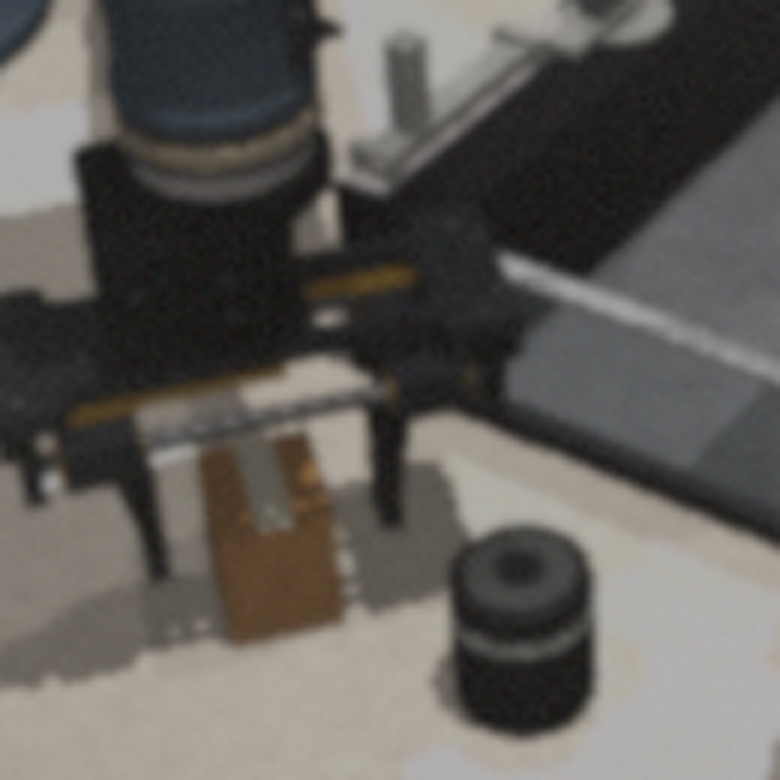

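```bash
python3 -m inch '{"dp":[[-8,0,0],[-20,0,0],[-30,0,0],[-30,0,0],[-30,0,0],[-20,0,0],[0,0,0],[0,0,0],[0,0,0],[0,0,0],[0,0,0],[0,0,0],[0,0,0],[0,0,0],[0,0,0]],"yaw":[0,0,0,0,0,0,-4,-6,-6,-6,-6,-6,-6,0,0]}'
python3 - <<'E'
from h import *
P=[.51023,.08535,.01857]
w=c2w(P,(28,-80,56)); print(w); to(w,91)
snap("s18","scene")
E
```

```text
time_s: 23.58
position: [0.4628, -0.2074, 0.1799]
tcp_rot: [[-0.0, -0.014, 1.0], [0.0, 1.0, 0.014], [-1.0, 0.0, -0.0]]
force: [-0.1, -0.4, -1.2]
opening: 0.503
[0.53971069 0.00588372 0.056     ]
t 23.58 pos [ 462.8 -207.4  179.9] ang 90.78 F [-0.1 -0.4 -1.2] op 43.8 j6 -127.6
 yaw -0.22  dp(after yaw) [123.9 212.   80.6]
```

View pics/s18.png

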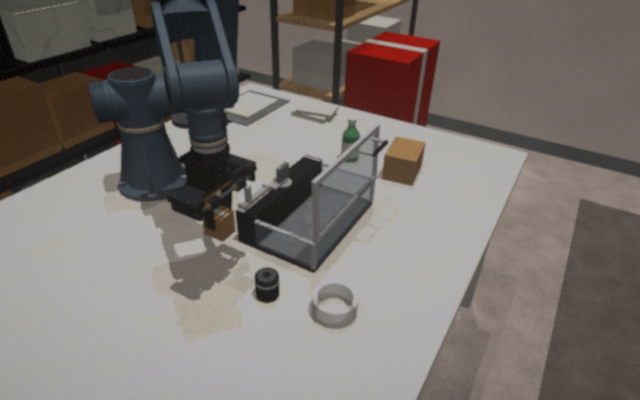

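```bash
python3 -m inch '{"dp":[[0,0,15],[0,10,25],[0,20,25],[0,30,15],[0,30,0],[0,30,0],[0,30,0],[0,30,0],[0,22,0],[0,10,0],[0,0,0],[0,0,0]],"yaw":[0,0,0,0,0,0,0,0,0,0,0,0]}'
python3 - <<'E'
from h import *
P=[.51023,.08535,.01857]
w=c2w(P,(28,-80,56)); to(w,91)
snap("s19","scene",(200,80,400,280),4)
E
```

```text
time_s: 24.63
position: [0.5398, 0.0052, 0.1799]
tcp_rot: [[0.0, -0.017, 1.0], [-0.001, 1.0, 0.017], [-1.0, -0.001, 0.0]]
force: [-0.7, 0.4, -1.6]
opening: 0.498
t 24.63 pos [539.8   5.2 179.9] ang 90.96 F [-0.7  0.4 -1.6] op 43.3 j6 -102.2
 yaw -0.04  dp(after yaw) [ 1.239e+02  6.000e-01 -1.000e-01]
```

View pics/s19.png

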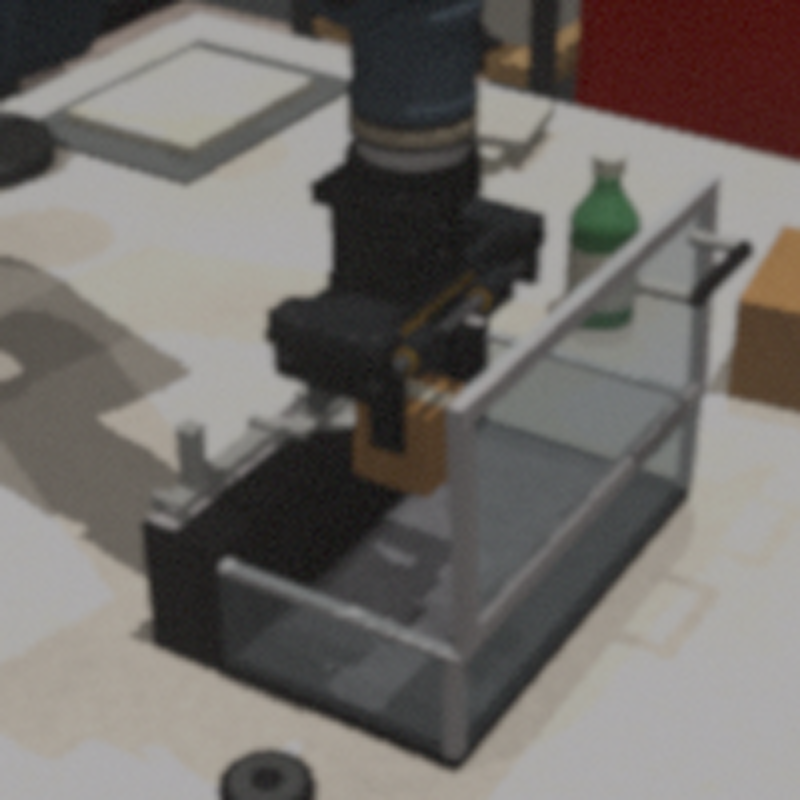

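```bash
python3 -m inch '{"dp":[[10,0,0],[20,0,0],[25,0,0],[25,0,0],[20,0,0],[12,0,0],[6,0,0],[4,0,0],[2,0,0],[0,0,0],[0,0,0],[0,0,0]],"yaw":[0,0,0,0,0,0,0,0,0,0,0,0]}'
python3 - <<'E'
from h import *
P=[.51023,.08535,.01857]
w=c2w(P,(28,-80,54)); to(w,91)
snap("s20","scene",(200,80,400,280),4)
E
```

```text
time_s: 25.68
position: [0.5402, 0.0054, 0.0566]
tcp_rot: [[0.002, -0.016, 1.0], [-0.0, 1.0, 0.016], [-1.0, -0.0, 0.002]]
force: [0.3, 0.7, -1.3]
opening: 0.502
t 25.68 pos [540.2   5.4  56.6] ang 90.93 F [ 0.3  0.7 -1.3] op 43.7 j6 -102.2
 yaw -0.07  dp(after yaw) [ 2.6  0.5 -0.5]
```

View pics/s20.png

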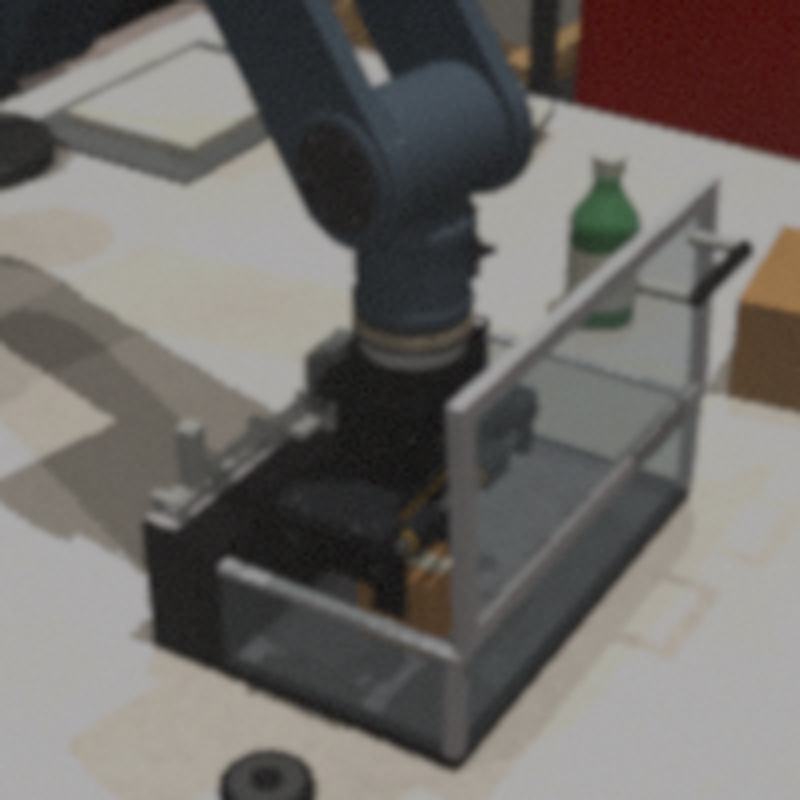

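Down 2.5 mm to the floor, release, rise.

```bash
python3 -m inch '{"dp":[[2.5,0,0],[0,0,0],[0,0,0]],"yaw":[0,0,0]}'
python3 -m inch '{"dp":[[0,0,0],[0,0,0],[0,0,0],[0,0,0],[0,0,0],[0,0,0],[0,0,0],[-15,0,0],[-30,0,0],[-35,0,0],[-35,0,0],[-30,0,0],[0,0,0]],"yaw":[0,0,0,0,0,0,0,0,0,0,0,0,0]}' 80
python3 - <<'E'
from h import *
to((.5753,-.198,.045),91)
snap("s21","scene",(200,130,400,310),4)
E
```

```text
time_s: 25.98
position: [0.5404, 0.0055, 0.0539]
tcp_rot: [[0.002, -0.016, 1.0], [-0.0, 1.0, 0.016], [-1.0, -0.0, 0.002]]
force: [1.9, 0.2, 1.6]
opening: 0.504
time_s: 27.07
position: [0.5434, 0.0049, 0.2044]
tcp_rot: [[0.012, -0.017, 1.0], [-0.002, 1.0, 0.017], [-1.0, -0.003, 0.012]]
force: [1.5, -0.5, 0.0]
opening: 0.918
t 27.07 pos [543.4   4.9 204.4] ang 90.95 F [ 1.5 -0.5  0. ] op 79.9 j6 -102.2
 yaw -0.05  dp(after yaw) [ 159.4 -203.4   28.3]
```

View pics/s21.png

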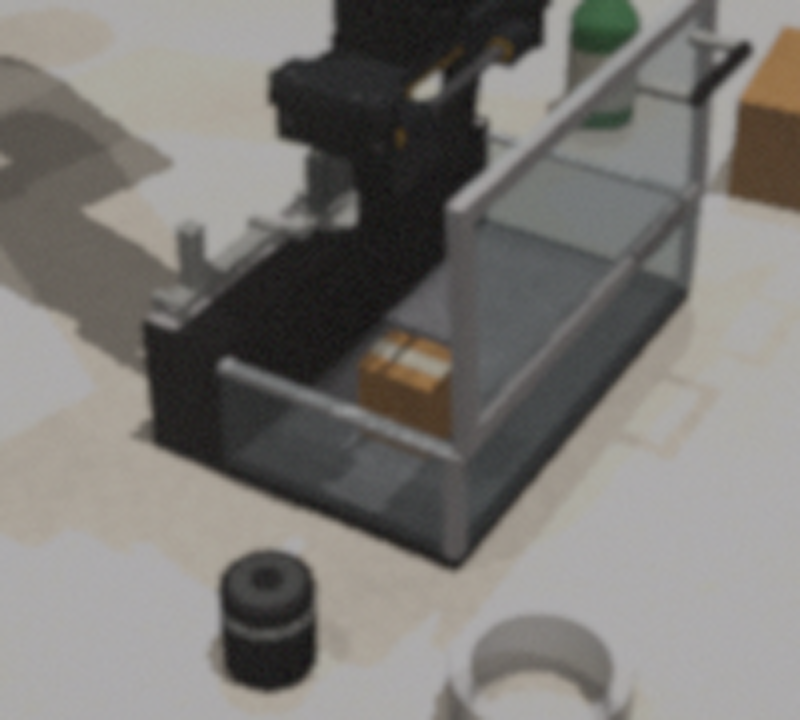

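```bash
python3 -m inch '{"dp":[[0,-15,0],[0,-30,0],[0,-35,0],[0,-35,0],[0,-35,0],[0,-30,0],[0,-23,0],[0,0,10],[0,0,14],[0,0,7],[0,0,0],[0,0,0]],"yaw":[0,0,0,0,0,0,0,0,0,0,0,0]}' 84
python3 - <<'E'
from h import *
to((.5753,-.198,.042),91)
snap("s22","scene",(200,160,380,310),4)
snap("t22","top",(340,130,460,250),5)
E
```

```text
time_s: 28.12
position: [0.5734, -0.1958, 0.1973]
tcp_rot: [[-0.002, -0.018, 1.0], [0.001, 1.0, 0.018], [-1.0, 0.001, -0.002]]
force: [0.2, 0.7, -0.3]
opening: 0.971
t 28.12 pos [ 573.4 -195.8  197.3] ang 91.01 F [ 0.2  0.7 -0.3] op 84.4 j6 -120.4
 yaw 0.01  dp(after yaw) [155.3  -2.2   1.8]
```

View pics/s22.png

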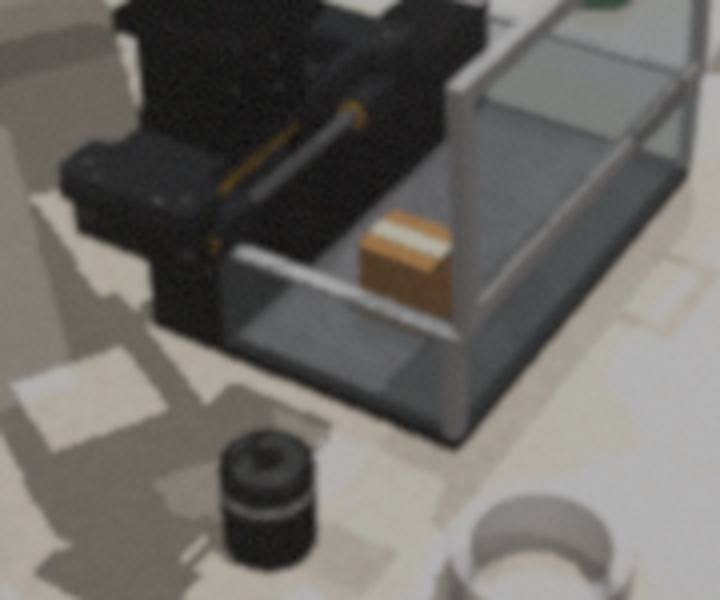

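```bash
python3 -m inch '{"dp":[[15,-2,2],[30,0,0],[35,0,0],[30,0,0],[25,0,0],[14,0,0],[5,0,0],[0,0,0],[0,0,0]],"yaw":[0,0,0,0,0,0,0,0,0]}' 84
python3 - <<'E'
from h import *
to((.5753,-.198,.042),91)
snap("s23","scene",(200,160,380,310),4)
E
```

```text
time_s: 28.97
position: [0.5762, -0.1989, 0.045]
tcp_rot: [[0.001, -0.017, 1.0], [-0.0, 1.0, 0.017], [-1.0, -0.0, 0.001]]
force: [-0.4, 0.4, -0.0]
opening: 0.969
t 28.97 pos [ 576.2 -198.9   45. ] ang 90.95 F [-0.4  0.4 -0. ] op 84.3 j6 -120.5
 yaw -0.05  dp(after yaw) [ 3.   0.9 -0.9]
```

View pics/s23.png

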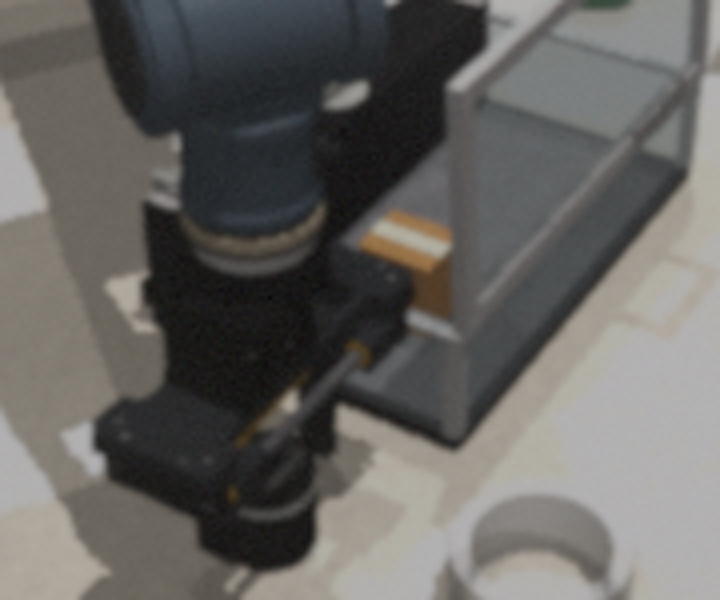

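```bash
python3 -m inch '{"dp":[[3,0,0],[0,0,0],[0,0,0],[0,0,0],[0,0,0],[0,0,0],[0,0,0],[0,0,0],[0,0,0],[0,0,0],[0,0,0],[0,0,0]],"yaw":[0,0,0,0,0,0,0,0,0,0,0,0]}' 0
python3 -m inch '{"dp":[[-8,0,0],[-20,0,0],[-30,0,0],[-30,0,0],[-30,0,0],[-20,0,0],[0,0,0],[0,0,-10],[0,0,-20],[0,0,-6],[0,0,0],[0,0,0]],"yaw":[0,0,0,0,0,0,0,0,0,0,0,0]}'
python3 - <<'E'
from h import *
P=[.51023,.08535,.01857]
w=c2w(P,(28,60,56)); print(w); to(w,91)
snap("s24","scene")
E
```

```text
time_s: 30.02
position: [0.576, -0.1986, 0.0416]
tcp_rot: [[0.0, -0.016, 1.0], [0.0, 1.0, 0.016], [-1.0, 0.0, 0.0]]
force: [-1.1, 2.4, 5.2]
opening: 0.615
time_s: 31.02
position: [0.5391, -0.1993, 0.1779]
tcp_rot: [[-0.002, -0.015, 1.0], [0.001, 1.0, 0.015], [-1.0, 0.001, -0.002]]
force: [0.7, -0.8, -3.0]
opening: 0.616
[0.53711104 0.14585959 0.056     ]
t 31.02 pos [ 539.1 -199.3  177.9] ang 90.88 F [ 0.7 -0.8 -3. ] op 53.6 j6 -122.3
 yaw -0.12  dp(after yaw) [121.9 345.2   4. ]
```

View pics/s24.png

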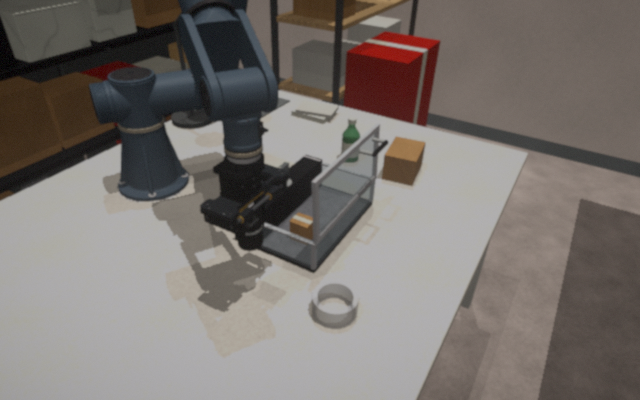

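```bash
python3 -m inch '{"dp":[[0,12,0],[0,25,0],[0,34,1],[0,34,1],[0,34,0],[0,34,1],[0,34,0],[0,34,1],[0,34,0],[0,34,0],[0,24,0],[0,12,0],[0,0,0],[0,0,0]],"yaw":[0,0,0,0,0,0,0,0,0,0,0,0,0,0]}'
python3 - <<'E'
from h import *
P=[.51023,.08535,.01857]
w=c2w(P,(28,60,56)); print(w); to(w,91)
snap("s25","scene",(200,80,400,280),4)
E
```

```text
time_s: 32.23
position: [0.5383, 0.1462, 0.1792]
tcp_rot: [[0.0, -0.019, 1.0], [-0.001, 1.0, 0.019], [-1.0, -0.001, 0.0]]
force: [-0.3, 0.0, -2.3]
opening: 0.614
[0.53711104 0.14585959 0.056     ]
t 32.23 pos [538.3 146.2 179.2] ang 91.06 F [-0.3  0.  -2.3] op 53.4 j6 -87.3
 yaw 0.06  dp(after yaw) [123.2  -0.3  -1.2]
```

View pics/s25.png

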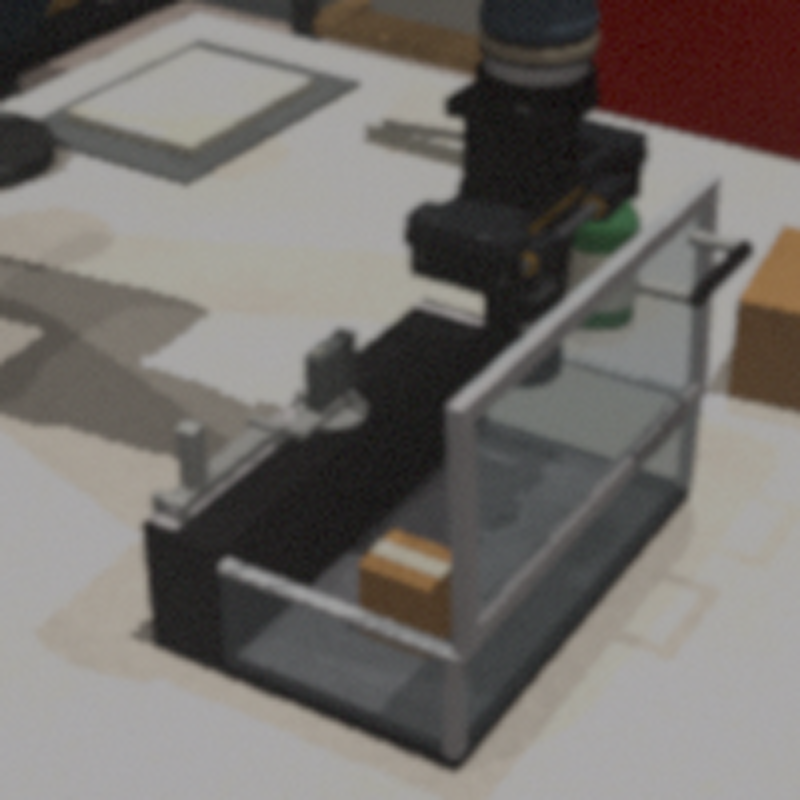

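```bash
python3 -m inch '{"dp":[[10,0,-1],[20,0,0],[25,0,0],[25,0,0],[20,0,0],[12,0,0],[6,0,0],[4,0,0],[2,0,0],[0,0,0],[0,0,0],[1,0,0],[0,0,0],[0,0,0]],"yaw":[0,0,0,0,0,0,0,0,0,0,0,0,0,0]}'
python3 - <<'E'
from h import *
P=[.51023,.08535,.01857]
w=c2w(P,(28,60,53.5)); to(w,91)
snap("s26","scene",(200,80,400,280),4)
E
```

```text
time_s: 33.45
position: [0.5376, 0.1456, 0.0548]
tcp_rot: [[0.001, -0.016, 1.0], [0.0, 1.0, 0.016], [-1.0, 0.0, 0.001]]
force: [-0.3, -0.3, -1.8]
opening: 0.615
t 33.45 pos [537.6 145.6  54.8] ang 90.94 F [-0.3 -0.3 -1.8] op 53.5 j6 -87.3
 yaw -0.06  dp(after yaw) [ 1.3  0.2 -0.4]
```

View pics/s26.png

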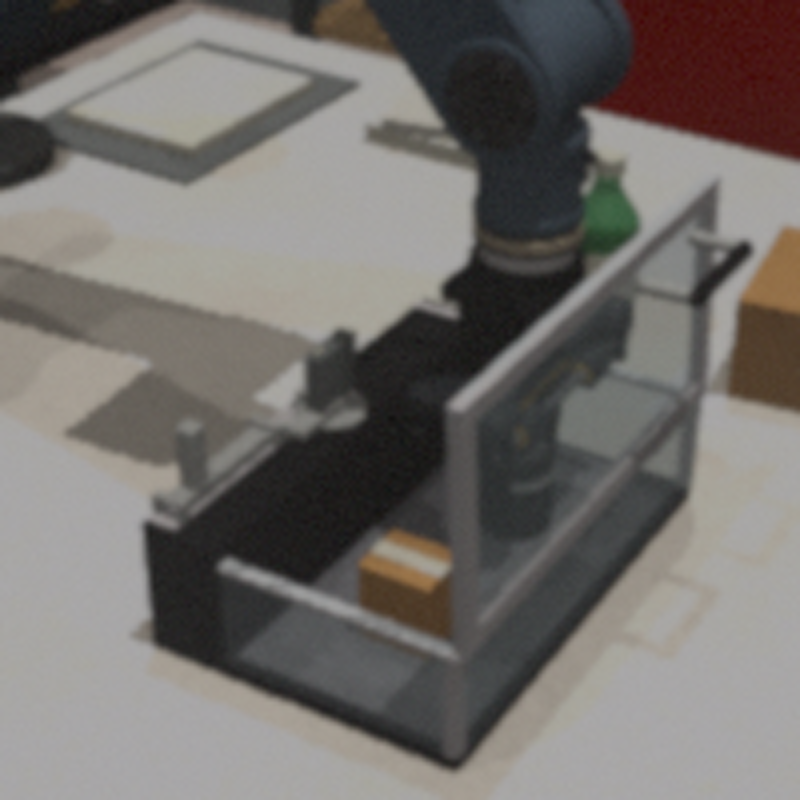

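Release and rise well clear.

```bash
python3 -m inch '{"dp":[[1.5,0,0],[0,0,0],[0,0,0]],"yaw":[0,0,0]}'
python3 -m inch '{"dp":[[0,0,0],[0,0,0],[0,0,0],[0,0,0],[0,0,0],[0,0,0],[-15,0,0],[-30,0,0],[-35,0,0],[-35,0,0],[-35,0,0],[-35,0,0],[-35,0,0],[-35,0,0],[-25,0,0],[-15,0,0],[0,0,0],[0,0,0]],"yaw":[0,0,0,0,0,0,0,0,0,0,0,0,0,0,0,0,0,0]}' 84
python3 - <<'E'
from h import *
P=[.51023,.08535,.01857]
w=c2w(P,(154,90,250)); print(w); to(w,1)
snap("s27","scene",(200,80,400,280),4)
snap("t27","top")
E
```

```text
time_s: 33.75
position: [0.5377, 0.1456, 0.0536]
tcp_rot: [[0.001, -0.016, 1.0], [0.0, 1.0, 0.016], [-1.0, 0.0, 0.001]]
force: [-0.4, -0.2, 5.1]
opening: 0.612
time_s: 35.25
position: [0.5372, 0.1455, 0.3481]
tcp_rot: [[0.001, -0.016, 1.0], [0.0, 1.0, 0.016], [-1.0, 0.0, 0.001]]
force: [-0.5, -0.4, 0.3]
opening: 0.968
[0.66253224 0.1781941  0.25      ]
t 35.25 pos [537.2 145.5 348.1] ang 90.93 F [-0.5 -0.4  0.3] op 84.2 j6 -87.3
 yaw 89.93  dp(after yaw) [ 98.1 125.8 -30.5]
```

View pics/s27.png

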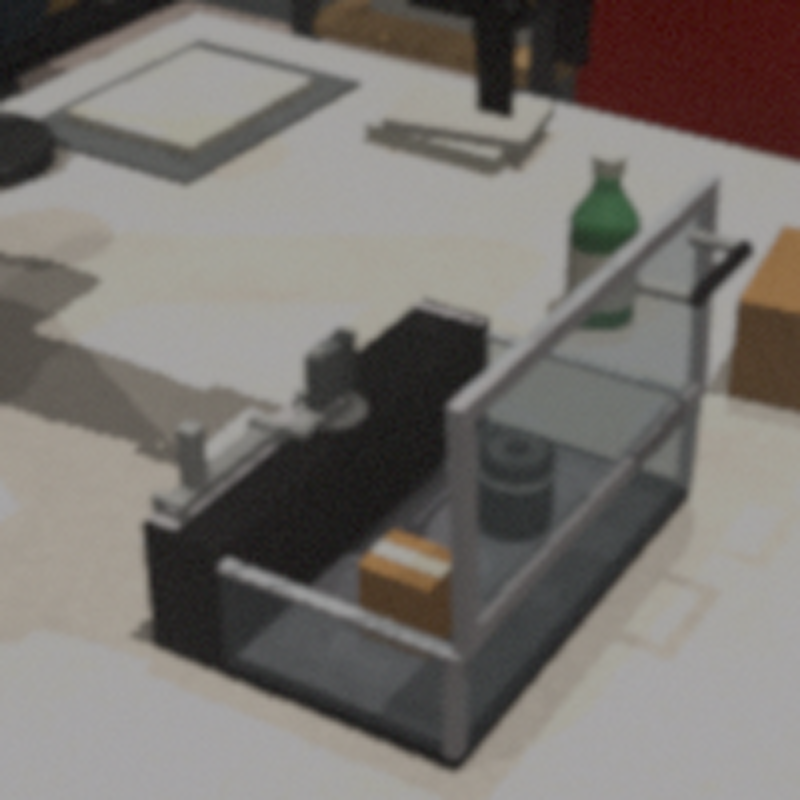

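View pics/t27.png

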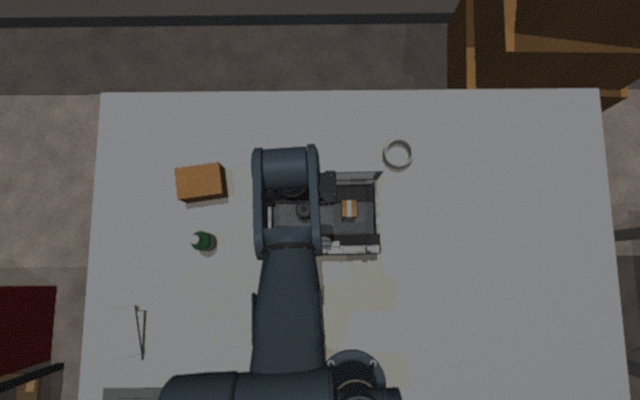

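```bash
python3 -m inch '{"dp":[[0,0,0],[0,0,0],[0,0,0],[0,0,0],[0,0,0],[0,0,0],[0,0,0],[0,0,0],[0,0,0],[0,0,0],[0,0,0],[0,0,0],[0,0,0],[0,0,0],[0,0,0]],"yaw":[5,6.5,6.5,6.5,6.5,6.5,6.5,6.5,6.5,6.5,6.5,6.5,6.5,6.5,0]}' 26
python3 -m inch '{"dp":[[0,20,-10],[0,30,-10],[0,35,-10],[0,25,0],[0,11,0],[0,0,0],[0,0,0],[0,0,0]],"yaw":[0,0,0,0,0,0,0,0]}' 26
python3 - <<'E'
from h import *
to((.658,.1775,.2251),1.06)
snap("s28","scene",(260,60,410,210),5)
E
```

```text
time_s: 36.6
position: [0.5364, 0.1454, 0.3455]
tcp_rot: [[-0.004, 1.0, 0.023], [-0.0, 0.023, -1.0], [-1.0, -0.004, 0.0]]
force: [-1.4, -1.5, -0.1]
opening: 0.299
time_s: 37.27
position: [0.6562, 0.1785, 0.3466]
tcp_rot: [[-0.003, 1.0, 0.026], [-0.0, 0.026, -1.0], [-1.0, -0.003, 0.0]]
force: [-0.5, -0.2, 0.4]
opening: 0.298
t 37.27 pos [656.2 178.5 346.6] ang 1.51 F [-0.5 -0.2  0.4] op 25.9 j6 4.3
 yaw 0.45  dp(after yaw) [121.5   1.8   1. ]
```

View pics/s28.png

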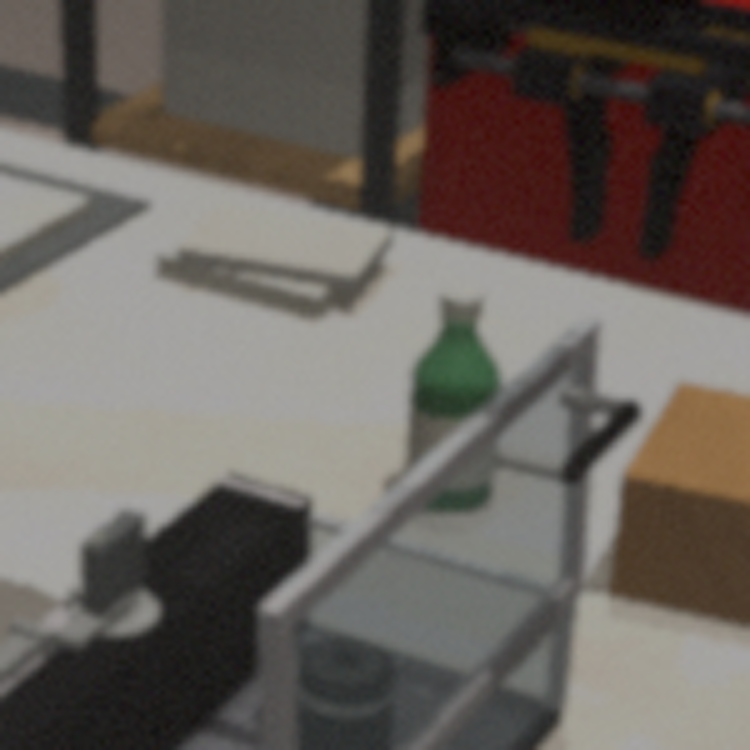

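```bash
python3 - <<'E'
from h import *
for y in (.1395,.1775,.2155):
  print((proj("scene",(.658,y,.233))-[260,60])*5)
E
python3 -m inch '{"dp":[[15,1.5,1],[25,0,0],[30,0,0],[25,0,0],[0,0,0],[0,0,0]],"yaw":[0.4,0,0,0,0,0]}' 26
python3 - <<'E'
from h import *
to((.658,.1775,.2251),1.06)
snap("s29","scene",(260,60,410,210),5)
E
```

```text
[565.62866842 468.68757597]
[598.15275612 437.71182722]
[629.15653462 408.18401195]
time_s: 37.82
position: [0.6575, 0.1775, 0.2521]
tcp_rot: [[-0.004, 1.0, 0.019], [-0.0, 0.019, -1.0], [-1.0, -0.004, 0.0]]
force: [0.3, 0.2, -0.2]
opening: 0.299
t 37.82 pos [657.5 177.5 252.1] ang 1.06 F [ 0.3  0.2 -0.2] op 26.0 j6 4.7
 yaw 0.0  dp(after yaw) [27.   0.5  0. ]
```

View pics/s29.png

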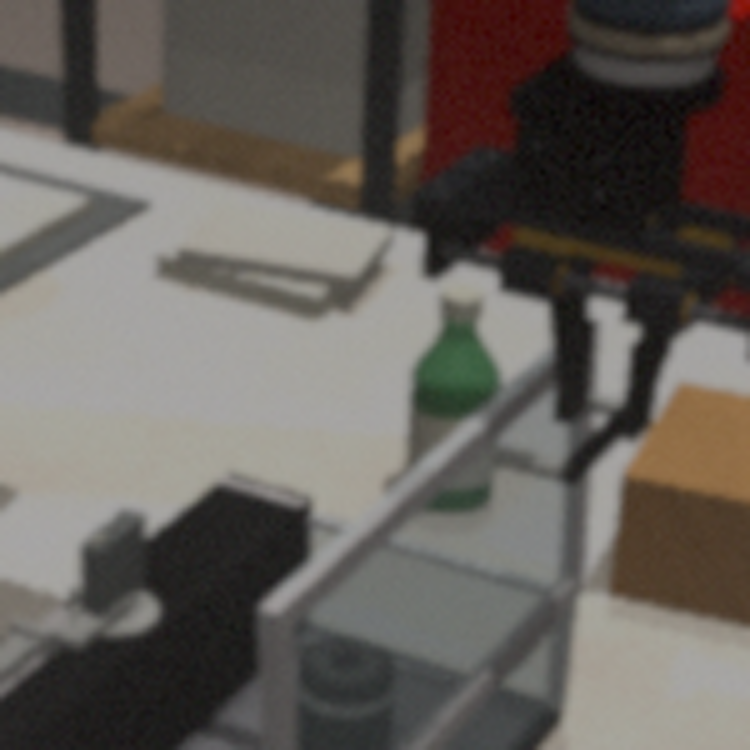

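```bash
python3 -m inch '{"dp":[[8,2,0],[12,0,0],[6,0,0],[0,0,0],[0,0,0]],"yaw":[0,0,0,0,0]}' 26
python3 -m inch '{"dp":[[0,0,0],[0,0,0],[0,0,0],[0,0,0],[0,0,0],[0,0,0],[0,0,0]],"yaw":[0,0,0,0,0,0,0]}' 0
python3 - <<'E'
from h import *
to((.658,.1775,.2251),1.06)
E
```

```text
time_s: 38.28
position: [0.6607, 0.1775, 0.2262]
tcp_rot: [[-0.001, 1.0, 0.018], [-0.0, 0.018, -1.0], [-1.0, -0.001, 0.0]]
force: [0.1, -0.2, -0.1]
opening: 0.3
time_s: 38.87
position: [0.6604, 0.1776, 0.2266]
tcp_rot: [[-0.002, 1.0, 0.018], [-0.0, 0.018, -1.0], [-1.0, -0.002, 0.0]]
force: [-3.0, 0.4, 0.2]
opening: 0.122
t 38.87 pos [660.4 177.6 226.6] ang 1.04 F [-3.   0.4  0.2] op 10.6 j6 4.7
 yaw -0.02  dp(after yaw) [ 1.5 -2.4  0.1]
```

```bash
python3 -m inch '{"dp":[[-1.6,-7.1,0],[-1.3,-7.2,0],[-0.9,-7.2,0],[-0.6,-7.3,0],[-0.2,-7.3,0],[0.2,-7.3,0],[0.5,-7.3,0],[0.9,-7.2,0],[1.3,-7.2,0],[1.6,-7.1,0],[2.0,-7.0,0],[2.3,-6.9,0],[2.7,-6.8,0],[3.0,-6.6,0],[3.3,-6.5,0],[0,0,0]],"yaw":[0,0,0,0,0,0,0,0,0,0,0,0,0,0,0,0]}'
python3 - <<'E'
from h import *
to((.4798,.1745,.1295),1.06)
E
```

```text
time_s: 40.2
position: [0.5512, 0.1757, 0.2146]
tcp_rot: [[-0.005, 1.0, 0.019], [-0.001, 0.019, -1.0], [-1.0, -0.005, 0.0]]
force: [-2.7, 0.3, 7.7]
opening: 0.127
t 40.2 pos [551.2 175.7 214.6] ang 1.07 F [-2.7  0.3  7.7] op 11.0 j6 5.5
 yaw 0.01  dp(after yaw) [ 85.1 -71.4  -0.1]
```

```bash
python3 -m inch '{"dp":[[3.6,-6.3,0],[3.9,-6.1,0],[4.2,-5.9,0],[4.5,-5.7,0],[4.8,-5.4,0],[5.1,-5.2,0],[5.3,-4.9,0],[5.6,-4.7,0],[5.8,-4.4,0],[6.0,-4.1,0],[6.2,-3.8,0],[6.4,-3.5,0],[0,0,0]],"yaw":[0,0,0,0,0,0,0,0,0,0,0,0,0]}'
python3 - <<'E'
from h import *
to((.4798,.1745,.1295),1.06)
E
```

```text
time_s: 41.28
position: [0.4897, 0.1745, 0.151]
tcp_rot: [[-0.01, 1.0, 0.018], [-0.001, 0.018, -1.0], [-1.0, -0.01, 0.001]]
force: [-3.7, 0.7, -0.6]
opening: 0.126
t 41.28 pos [489.7 174.5 151. ] ang 1.05 F [-3.7  0.7 -0.6] op 11.0 j6 6.2
 yaw -0.01  dp(after yaw) [21.5 -9.9 -0.2]
```

```bash
python3 -m inch '{"dp":[[6.6,-3.1,0],[6.7,-2.8,0],[6.8,-2.5,0],[2,-1,0],[0,0,0],[0,0,0]],"yaw":[0,0,0,0,0,0]}'
python3 - <<'E'
from h import *
to((.4798,.1745,.1295),1.06)
P=[.51023,.08535,.01857]
overlay("o30","scene",P,(220,110,380,230),5)
E
```

```text
time_s: 41.78
position: [0.4805, 0.1743, 0.129]
tcp_rot: [[-0.011, 1.0, 0.018], [-0.001, 0.018, -1.0], [-1.0, -0.011, 0.001]]
force: [-6.5, 0.9, -0.8]
opening: 0.121
t 41.78 pos [480.5 174.3 129. ] ang 1.04 F [-6.5  0.9 -0.8] op 10.5 j6 6.3
 yaw -0.02  dp(after yaw) [-0.5 -0.7 -0.2]
```

View pics/o30.png

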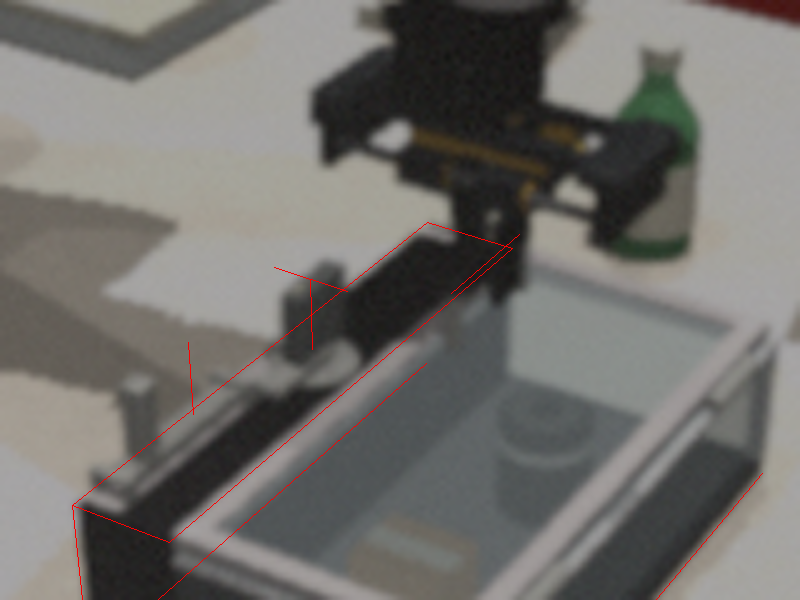

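```bash
python3 -m inch '{"dp":[[2,0.7,0],[2,0,0],[0,0,0],[0,0,0]],"yaw":[0,0,0,0]}'
python3 - <<'E'
from h import *
to((.4798,.1745,.1295),1.06)
E
```

```text
time_s: 42.17
position: [0.4797, 0.1743, 0.1262]
tcp_rot: [[-0.014, 1.0, 0.018], [-0.001, 0.018, -1.0], [-1.0, -0.014, 0.001]]
force: [-9.7, 0.9, 10.7]
opening: 0.12
t 42.17 pos [479.7 174.3 126.2] ang 1.05 F [-9.7  0.9 10.7] op 10.4 j6 6.3
 yaw -0.01  dp(after yaw) [-3.3  0.1 -0.2]
```

```bash
python3 -m inch '{"dp":[[0,0,0],[0,0,0],[0,0,0],[0,0,0],[0,0,0],[-10,0,0],[-20,0,0],[-15,0,0],[0,0,0],[0,0,0]],"yaw":[0,0,0,0,0,0,0,0,0,0]}' 45
python3 -m inch '{"dp":[[0,0,0],[0,0,0],[0,0,0],[0,0,0],[0,0,0],[0,0,0],[0,0,0],[0,0,0],[0,0,0],[0,0,0],[0,0,0]],"yaw":[0,0,0,0,0,0,0,0,0,0,0]}' 0
python3 - <<'E'
from h import *
to((.4797,.1745,.154),1.06)
snap("s31","scene",(230,110,390,230),5)
E
```

```text
time_s: 43.0
position: [0.4873, 0.1745, 0.1723]
tcp_rot: [[0.003, 1.0, 0.018], [0.0, 0.018, -1.0], [-1.0, 0.003, -0.0]]
force: [-0.3, 0.3, -0.3]
opening: 0.518
time_s: 43.92
position: [0.4864, 0.1745, 0.1712]
tcp_rot: [[0.0, 1.0, 0.018], [0.0, 0.018, -1.0], [-1.0, 0.0, -0.0]]
force: [0.1, 0.5, -1.3]
opening: 0.008
t 43.92 pos [486.4 174.5 171.2] ang 1.04 F [ 0.1  0.5 -1.3] op 0.7 j6 6.3
 yaw -0.02  dp(after yaw) [17.2 -6.7 -0.2]
```

View pics/s31.png

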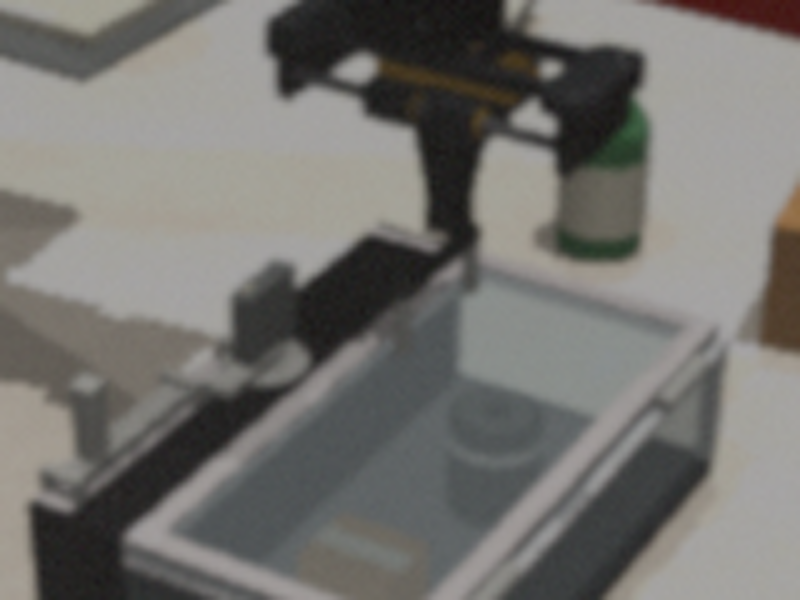

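```bash
python3 -m inch '{"dp":[[0,-6.5,0],[8,0,0],[5,0,0],[3,0,0],[1,0,0],[0,0,0],[0,0,0]],"yaw":[0,0,0,0,0,0,0]}'
python3 - <<'E'
from h import *
to((.4797,.1745,.154),1.06)
E
python3 -m inch '{"dp":[[2,0,0],[1,0,0],[0,0,0],[0,0,0],[0,0,0]],"yaw":[0,0,0,0,0]}'
python3 - <<'E'
from h import *
to((.4797,.1745,.154),1.06)
E
```

```text
time_s: 44.55
position: [0.4792, 0.1743, 0.1542]
tcp_rot: [[-0.002, 1.0, 0.018], [-0.0, 0.018, -1.0], [-1.0, -0.002, 0.0]]
force: [-1.8, 0.1, 5.6]
opening: -0.0
t 44.55 pos [479.2 174.3 154.2] ang 1.04 F [-1.8  0.1  5.6] op -0.0 j6 6.4
 yaw -0.02  dp(after yaw) [ 0.2  0.5 -0.2]
time_s: 44.97
position: [0.4792, 0.1744, 0.1537]
tcp_rot: [[-0.0, 1.0, 0.019], [-0.0, 0.019, -1.0], [-1.0, -0.0, 0.0]]
force: [-6.8, -1.1, 23.1]
opening: 0.003
t 44.97 pos [479.2 174.4 153.7] ang 1.06 F [-6.8 -1.1 23.1] op 0.2 j6 6.4
 yaw 0.0  dp(after yaw) [-0.3  0.5 -0.1]
```

```bash
python3 -m inch '{"dp":[[-10,0,0],[-30,0,0],[-20,0,0],[0,-10,20],[0,-20,30],[0,-15,30],[0,-9,12],[0,0,0],[0,0,0],[0,0,0]],"yaw":[0,0,0,0,0,0,0,0,0,0]}' 44
python3 - <<'E'
from h import *
to((.4260,.083,.1305),1.2)
P=[.51023,.08535,.01857]
overlay("o32","scene",P,(220,110,380,230),5)
E
```

```text
time_s: 45.8
position: [0.4285, 0.0817, 0.2112]
tcp_rot: [[0.001, 1.0, 0.018], [0.0, 0.018, -1.0], [-1.0, 0.001, -0.0]]
force: [-0.3, 0.1, 0.3]
opening: 0.498
t 45.8 pos [428.5  81.7 211.2] ang 1.02 F [-0.3  0.1  0.3] op 43.4 j6 -5.0
 yaw -0.18  dp(after yaw) [80.7 -2.5 -1.4]
```

View pics/o32.png

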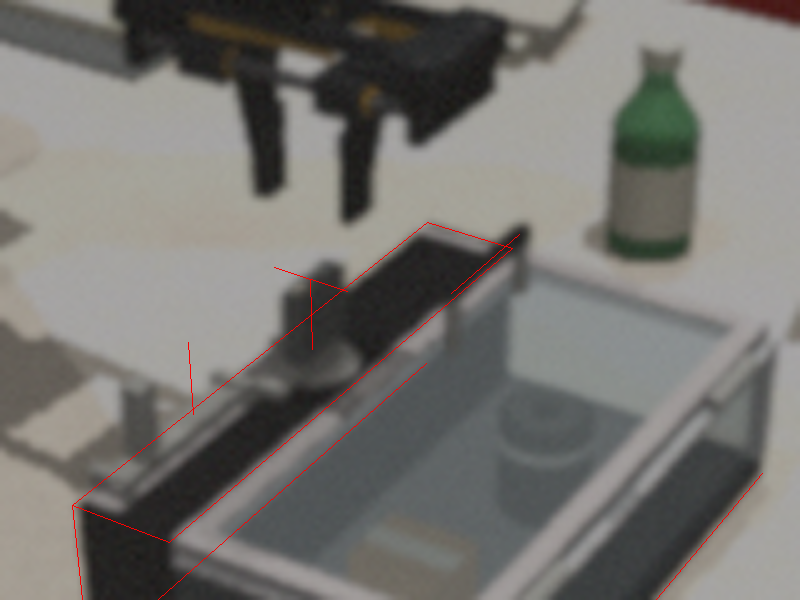

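```bash
python3 -m inch '{"dp":[[10,-2.5,-1.5],[20,0,0],[20,0,0],[20,0,0],[10,0,0],[0,0,0],[0,0,0]],"yaw":[0,0,0,0,0,0,0]}' 44
python3 -m inch '{"dp":[[0,0,0],[0,0,0],[0,0,0],[0,0,0],[0,0,0],[0,0,0],[0,0,0],[0,0,0],[0,0,0],[0,0,0],[0,0,0]],"yaw":[0,0,0,0,0,0,0,0,0,0,0]}' 0
python3 - <<'E'
from h import *
to((.4260,.083,.1305),91.1)
E
```

```text
time_s: 46.43
position: [0.4253, 0.0835, 0.1306]
tcp_rot: [[-0.001, 1.0, 0.019], [0.0, 0.019, -1.0], [-1.0, -0.001, -0.0]]
force: [0.5, 0.1, -0.1]
opening: 0.505
time_s: 47.35
position: [0.4255, 0.0828, 0.1315]
tcp_rot: [[0.001, 1.0, 0.018], [-0.0, 0.018, -1.0], [-1.0, 0.001, 0.0]]
force: [0.0, 0.9, 5.3]
opening: 0.157
t 47.35 pos [425.5  82.8 131.5] ang 1.03 F [0.  0.9 5.3] op 13.7 j6 -4.9
 yaw -90.07  dp(after yaw) [1.  0.2 0.5]
```

```bash
python3 -m inch '{"dp":[[0,0,0],[0,0,0],[0,0,0],[0,0,0],[0,0,0],[0,0,0],[0,0,0],[0,0,0],[0,0,0],[0,0,0],[0,0,0]],"yaw":[-2,-4,-5,-5,-5,-5,-5,-5,-5,-4,0]}'
python3 -c "
from h import *
to((.4260,.083,.1305),91.1); print(bot.read_state()['moment'])"
python3 -m inch '{"dp":[[0,0,0],[0,0,0],[0,0,0],[0,0,0],[0,0,0],[0,0,0],[0,0,0],[0,0,0],[0,0,0],[0,0,0],[0,0,0],[0,0,0]],"yaw":[-4,-5,-5,-5,-5,-5,-5,-5,-4,-2,0,0]}'
python3 - <<'E'
from h import *
to((.4260,.083,.1305),91.1); print(bot.read_state()['moment'])
snap("s33","scene",(220,110,380,230),5)
E
```

```text
time_s: 48.27
position: [0.4261, 0.0831, 0.1315]
tcp_rot: [[0.003, 0.693, 0.721], [0.0, 0.721, -0.693], [-1.0, 0.002, 0.002]]
force: [1.3, 2.9, 5.1]
opening: 0.162
t 48.27 pos [426.1  83.1 131.5] ang 46.15 F [1.3 2.9 5.1] op 14.1 j6 -50.0
 yaw -44.95  dp(after yaw) [ 1.  -0.1 -0.1]
[ 0.49403086 -0.19891404  0.27441827]
time_s: 49.27
position: [0.4265, 0.0837, 0.1315]
tcp_rot: [[0.003, -0.014, 1.0], [0.002, 1.0, 0.014], [-1.0, 0.002, 0.003]]
force: [3.1, 4.8, 3.8]
opening: 0.161
t 49.27 pos [426.5  83.7 131.5] ang 90.83 F [3.1 4.8 3.8] op 14.0 j6 -94.7
 yaw -0.27  dp(after yaw) [ 1.  -0.7 -0.5]
[ 0.98743679 -0.3121604   0.04049977]
```

View pics/s33.png

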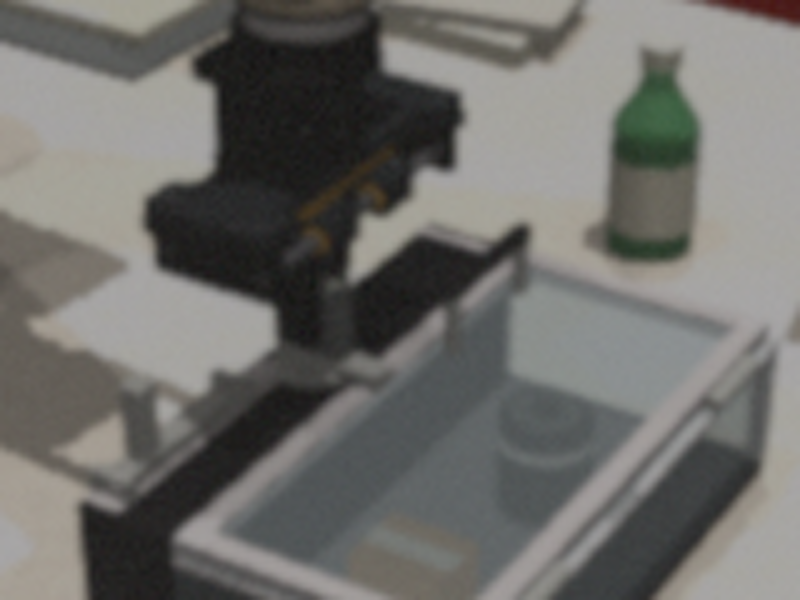

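```bash
python3 -m inch '{"dp":[[0,0,0],[0,0,0],[0,0,0],[0,0,0],[0,0,0],[-20,0,0],[-30,0,0],[-30,0,0],[0,-20,-2],[0,-35,-4],[0,-35,-4],[0,-30,-3],[0,-10,0],[0,0,0],[0,0,0]],"yaw":[0,0,0,0,0,0,0,0,0,0,0,0,0,0,0]}' 45
python3 - <<'E'
from h import *
to((.4108,-.0466,.1305),91.1)
snap("s34","scene",(220,110,380,230),5)
E
```

```text
time_s: 50.57
position: [0.414, -0.0472, 0.2109]
tcp_rot: [[-0.001, -0.016, 1.0], [0.001, 1.0, 0.016], [-1.0, 0.001, -0.001]]
force: [0.0, 1.1, 0.3]
opening: 0.521
t 50.57 pos [414.  -47.2 210.9] ang 90.91 F [0.  1.1 0.3] op 45.4 j6 -112.9
 yaw -0.19  dp(after yaw) [80.4  0.7 -3.2]
```

View pics/s34.png

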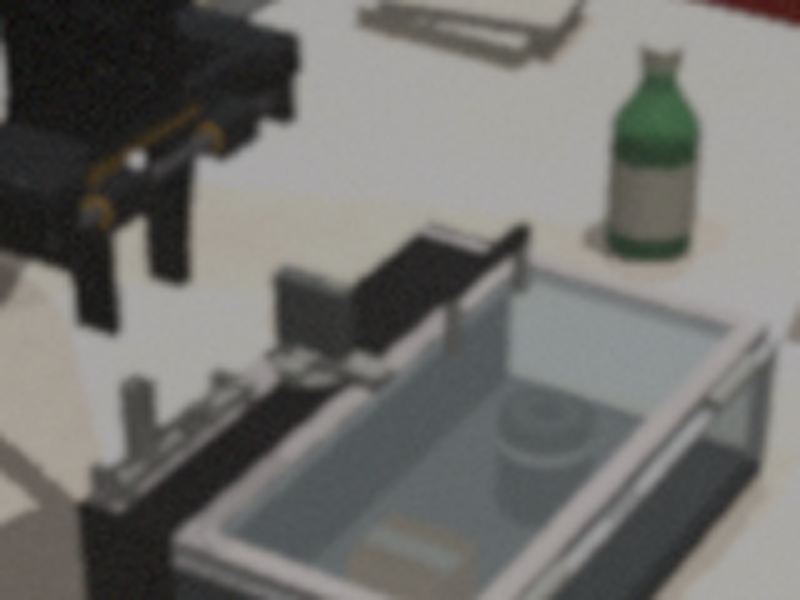

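Knob is locked again. Grip the bolt.

```bash
python3 -m inch '{"dp":[[10,0.5,-3],[20,0,0],[20,0,0],[20,0,0],[10,0,0],[0,0,0],[0,0,0]],"yaw":[0,0,0,0,0,0,0]}' 44
python3 -m inch '{"dp":[[0,0,0],[0,0,0],[0,0,0],[0,0,0],[0,0,0],[0,0,0],[0,0,0],[0,0,0],[0,0,0],[0,0,0],[0,0,0]],"yaw":[0,0,0,0,0,0,0,0,0,0,0]}' 0
python3 -m inch '{"dp":[[0,3,0],[0,5,0],[0,5,0],[0,5,0],[0,5,0],[0,5,0],[0,5,0],[0,5,0],[0,4,0],[0,2,0],[0,1,0],[0,0,0],[0,0,0]],"yaw":[0,0,0,0,0,0,0,0,0,0,0,0,0]}'
python3 - <<'E'
from h import *
to((.4104,-.0032,.1305),91.1)
snap("s35","scene",(220,110,380,230),5)
E
```

```text
time_s: 51.2
position: [0.4109, -0.0455, 0.1307]
tcp_rot: [[-0.002, -0.02, 1.0], [0.001, 1.0, 0.02], [-1.0, 0.001, -0.002]]
force: [-0.9, -0.5, -0.0]
opening: 0.504
time_s: 52.12
position: [0.4115, -0.0465, 0.1314]
tcp_rot: [[0.001, -0.017, 1.0], [0.001, 1.0, 0.017], [-1.0, 0.001, 0.001]]
force: [0.5, 3.7, 6.4]
opening: 0.158
time_s: 53.2
position: [0.4107, -0.0022, 0.1315]
tcp_rot: [[0.001, -0.019, 1.0], [-0.001, 1.0, 0.019], [-1.0, -0.001, 0.001]]
force: [-0.7, -0.4, 6.6]
opening: 0.157
t 53.2 pos [410.7  -2.2 131.5] ang 91.06 F [-0.7 -0.4  6.6] op 13.6 j6 -107.0
 yaw -0.04  dp(after yaw) [ 1.  -1.  -0.4]
```

View pics/s35.png

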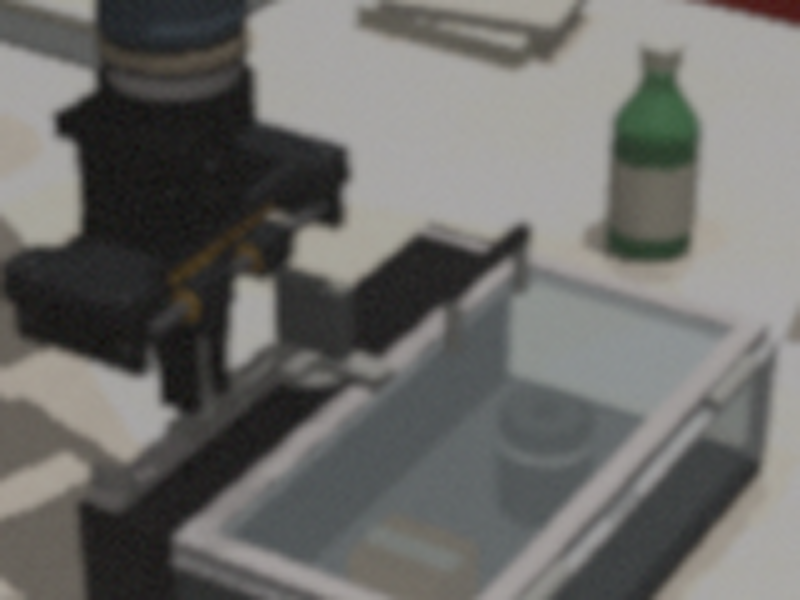

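```bash
python3 -m inch '{"dp":[[0,1.5,0],[0,0,0],[0,0,0]],"yaw":[0,0,0]}'
python3 -m inch '{"dp":[[0,0,0],[0,0,0],[0,0,0],[0,0,0],[0,0,0],[-20,0,0],[-30,0,0],[-30,0,0],[-30,0,0],[-30,0,0],[0,-20,0],[0,-30,0],[0,-30,0],[0,-30,0],[0,-30,0],[0,-30,0],[0,0,0],[0,0,0],[0,0,0]],"yaw":[0,0,0,0,0,0,0,0,0,0,0,0,0,0,0,0,0,0,0]}' 45
python3 - <<'E'
from h import *
P=[.51023,.08535,.01857]
to((.41,-.0,.13),91.1)
overlay("o36","scene",P,(210,110,390,270),4); snap("t36","top",(250,150,450,290),4); snap("s36","scene")
E
```

```text
time_s: 53.5
position: [0.4107, -0.0013, 0.1314]
tcp_rot: [[0.0, -0.019, 1.0], [-0.002, 1.0, 0.019], [-1.0, -0.002, 0.0]]
force: [-2.0, -3.2, 5.1]
opening: 0.156
time_s: 55.08
position: [0.413, -0.1697, 0.2707]
tcp_rot: [[-0.001, -0.017, 1.0], [0.002, 1.0, 0.017], [-1.0, 0.002, -0.001]]
force: [0.3, -0.2, 0.9]
opening: 0.522
t 55.08 pos [ 413.  -169.7  270.7] ang 91.0 F [ 0.3 -0.2  0.9] op 45.4 j6 -127.8
 yaw -0.1  dp(after yaw) [140.7 169.7   0.3]
```

View pics/o36.png

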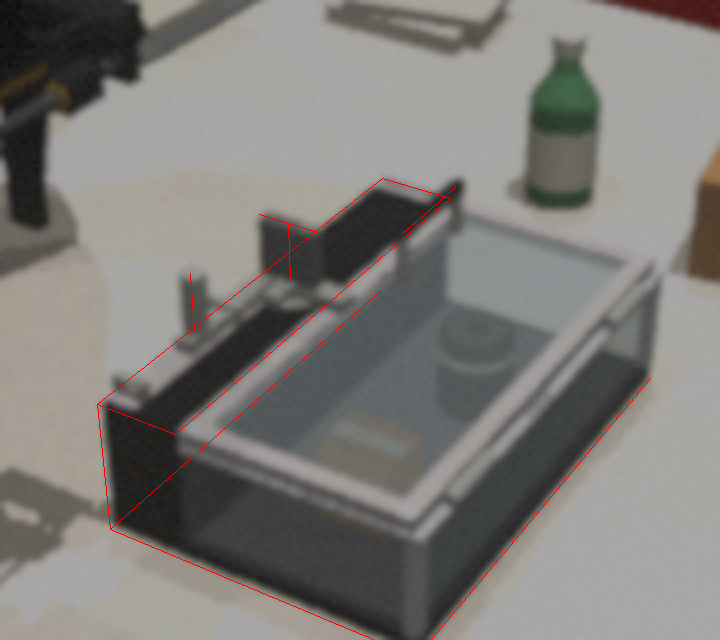

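View pics/t36.png

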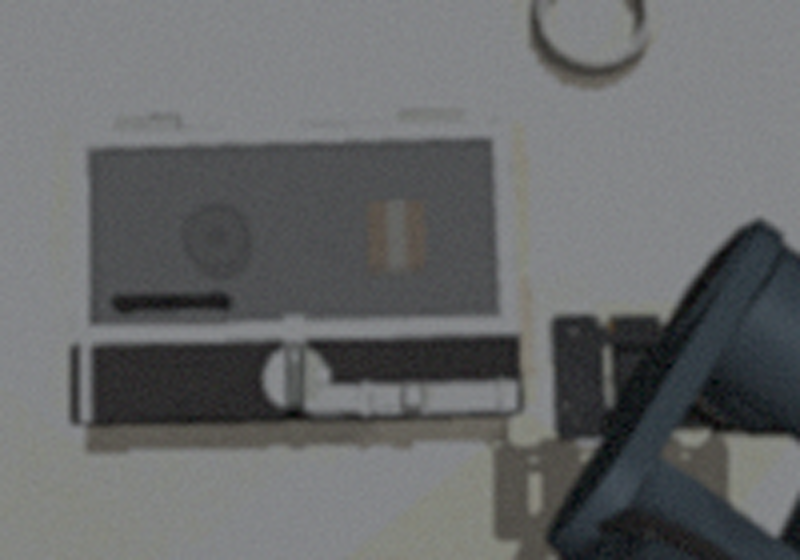

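View pics/s36.png

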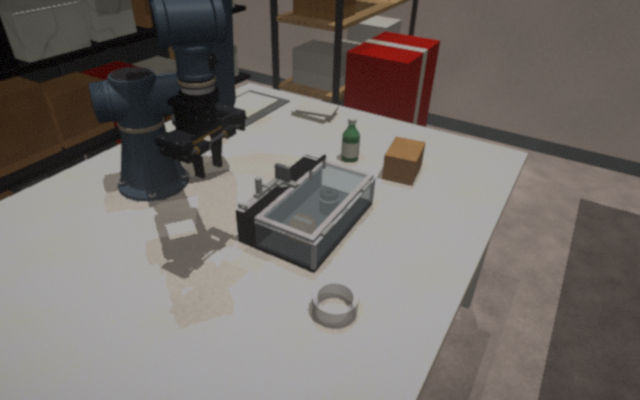

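```bash
python3 -c "
from rig import bot
print(bot.hand_in())"
```

```text
the job is handed in; nothing more can be done
None
```

The job is handed in. The two stock items I found on the table, the carton and the speaker, are in the display case, and the case is locked again. I saw no adapter or timer in either camera view.

I drew the bolt about 43 mm, turned the knob a quarter turn and opened the lid to about 1.5 rad. I set the carton and speaker upright, side by side, on the case floor. Then I closed the lid and pressed it down from above, turned the knob back and pushed the bolt home. It took about 55 s of the 210 s.

- **Lid:** it met a hard stop at 23 N, with the handle at the height it should have when closed. In the last pictures it looks as it did at the start.
- **Knob and bolt:** the knob lies along case x with its cam over the lid's edge. The bolt ended about 2 mm past where I first gripped it, and pushed back with about 3 N.
- **Rest of the scene:** the tape, parcel and bottle look unmoved, and the gripper is clear of everything.
- **Disagreement:** the two cameras differed by up to about 5 mm in places. The grips centred themselves, so this caused no trouble.

I noticed no knocked item and no slackened grip. There was no direct reading of the bolt, knob or lid, so those checks rest on the pictures, the arm's positions and the forces.

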